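Load the carabiner scanner: press holders onto tapers, close and bolt the drawer

TASK

Press every carabiner holder that stands on the bench onto a tapered spigot of the scanner's open drawer, one holder to a spigot, hard enough that its foot sits flat on the drawer's deck and friction holds it there. Then push the drawer fully home past its detent, and only then slide the barrel bolt fully across into its keeper. Leave the other things on the bench where they are.

Things in the scene. Friction and masses are not known exactly. Their poses are not given: they have to be found in the camera images.
- holder_a_mid (a point): Holder with an orange anodised carabiner (64 mm wide, 11 thick) clamped round an upright 40 mm wide, 16 mm thick black tongue on a foot 50 mm tall, 62 mm square, socket under it. 116 mm tall, 110 g. Point: on the tongue (50 to 98 mm up), 85 mm above the underside, 31 below the top; z up, x along the width, y through the thickness (grip the tongue's +-y sides). Starts upright on the bench; None if absent.
- holder_b_mid (a point): Holder with an orange anodised carabiner (64 mm wide, 11 thick) clamped round an upright 40 mm wide, 16 mm thick black tongue on a foot 50 mm tall, 62 mm square, socket under it. 116 mm tall, 110 g. Point: on the tongue (50 to 98 mm up), 85 mm above the underside, 31 below the top; z up, x along the width, y through the thickness (grip the tongue's +-y sides). Starts upright on the bench; None if absent.
- holder_c_mid (a point): Holder with an orange anodised carabiner (64 mm wide, 11 thick) clamped round an upright 40 mm wide, 16 mm thick black tongue on a foot 50 mm tall, 62 mm square, socket under it. 116 mm tall, 110 g. Point: on the tongue (50 to 98 mm up), 85 mm above the underside, 31 below the top; z up, x along the width, y through the thickness (grip the tongue's +-y sides). Starts upright on the bench; None if absent.
- holder_d_mid (a point): Holder with a chrome steel screwgate carabiner (64 mm wide, 11 thick) clamped round an upright 40 mm wide, 16 mm thick black tongue on a foot 50 mm tall, 62 mm square, socket under it. 116 mm tall, 110 g. Point: on the tongue (50 to 98 mm up), 85 mm above the underside, 31 below the top; z up, x along the width, y through the thickness (grip the tongue's +-y sides). Starts upright on the bench; None if absent.
- spigot0_base (a point): Left-hand (+y) of four equal square tapered steel spigots in a row on the drawer's deck, 80 mm apart: 32 mm wide at the base, 41 mm tall, split into springy quarters, round lead-in tip. Point: on the axis, at the deck's surface (30 mm above the bench); z up, x towards the hood, y left along the row. Its sides face x and y: a holder fits in any of four quarter turns.
- spigot1_base (a point): Second spigot from the left, as spigot0. A holder just lowered on sticks 4 to 9 mm short; pressing down with 10 to 20 N seats it: flange flat on the deck, holder's point 85 mm above this point; friction then holds it.
- spigot2_base (a point): Third spigot from the left, as spigot0.
- spigot3_base (a point): Right-hand (-y) spigot, as spigot0. When open, the spigots stand clear in front of the hood (360 mm wide, 200 mm tall).
- drawer (a joint): How far the station's drawer stands out of its hood towards the robot, m: 0 = fully home, at most 0.15, starts 0.12 to 0.145. About 2 N slides it; over the last 10 mm it rides over a spring detent (about 5 N) and clicks home against a stop.
- drawer_front (a point): Middle of the robot-side face of the drawer's grey front panel, 50 mm above the bench; x points into the hood (the way to push), y left, z up. Panel 322 mm wide, 14 thick, 8 to 62 mm above the bench; its right half is bare, the bolt lies on top of its left half. The spigots stand 137 mm beyond this face; the hood's mouth is 87 mm beyond it when home.
- bolt (a joint): Barrel bolt on top of the drawer's front panel: m slid to the left (+y of drawer_front) towards its keeper; 0 = withdrawn, 0.05 = fully shot, starts 0 to 0.008. About 2.5 N slides it; it stays where left. Its rod is 11 mm thick, centre 72 mm above the bench.
- bolt_knob (a point): The bolt's upright round steel knob, 16 mm in diameter, top 102 mm above the bench; the point is on its axis, 90 mm above the bench; axes as drawer_front. At bolt 0 it is 105 mm left of the panel's middle. The keeper, a fixed steel staple 85 mm high on a post, lies 190 to 214 mm left of the middle; the rod meets it only with the drawer home.
- gauge_block: Bystander: black plastic go/no-go gauge block, 100 x 50 x 30 mm, origin under it. Leave alone.
- pin_punch: Bystander: brass pin punch, 125 mm long, 14 mm thick, lying on the bench. Leave alone.
- loose_krab: Bystander: orange carabiner without holder, lying flat, 110 x 60 x 11 mm. Leave alone.
- oil_bottle: Bystander: white plastic oil bottle, 44 mm in diameter, 110 mm tall, standing. Leave alone.
- mug: Bystander: blue mug, 76 mm wide, 90 mm tall. Leave alone.
Mind the look-alikes: they are no part of the job. What is shaped like the part that bears holder_d_mid but purple is not meant.

How it is judged:
On the way, in this order (a step that is already met when the one before it is completed fails the run):
1. every holder present is pressed fully down on a spigot while the drawer is still open (((horizontal distance between holder_a_mid and spigot0_base below 0.007 m and z of holder_a_mid in the frame of spigot0_base between 0.078 and 0.088 m) or (horizontal distance between holder_a_mid and spigot1_base below 0.007 m and z of holder_a_mid in the frame of spigot1_base between 0.078 and 0.088 m) or (horizontal distance between holder_a_mid and spigot2_base below 0.007 m and z of holder_a_mid in the frame of spigot2_base between 0.078 and 0.088 m) or (horizontal distance between holder_a_mid and spigot3_base below 0.007 m and z of holder_a_mid in the frame of spigot3_base between 0.078 and 0.088 m)) and angle between each of holder_a_mid, holder_b_mid, holder_c_mid, holder_d_mid's own z axis and vertical below 0.08 rad and ((horizontal distance between holder_b_mid and spigot0_base below 0.007 m and z of holder_b_mid in the frame of spigot0_base between 0.078 and 0.088 m) or (horizontal distance between holder_b_mid and spigot1_base below 0.007 m and z of holder_b_mid in the frame of spigot1_base between 0.078 and 0.088 m) or (horizontal distance between holder_b_mid and spigot2_base below 0.007 m and z of holder_b_mid in the frame of spigot2_base between 0.078 and 0.088 m) or (horizontal distance between holder_b_mid and spigot3_base below 0.007 m and z of holder_b_mid in the frame of spigot3_base between 0.078 and 0.088 m)) and ((horizontal distance between holder_c_mid and spigot0_base below 0.007 m and z of holder_c_mid in the frame of spigot0_base between 0.078 and 0.088 m) or (horizontal distance between holder_c_mid and spigot1_base below 0.007 m and z of holder_c_mid in the frame of spigot1_base between 0.078 and 0.088 m) or (horizontal distance between holder_c_mid and spigot2_base below 0.007 m and z of holder_c_mid in the frame of spigot2_base between 0.078 and 0.088 m) or (horizontal distance between holder_c_mid and spigot3_base below 0.007 m and z of holder_c_mid in the frame of spigot3_base between 0.078 and 0.088 m)) and ((horizontal distance between holder_d_mid and spigot0_base below 0.007 m and z of holder_d_mid in the frame of spigot0_base between 0.078 and 0.088 m) or (horizontal distance between holder_d_mid and spigot1_base below 0.007 m and z of holder_d_mid in the frame of spigot1_base between 0.078 and 0.088 m) or (horizontal distance between holder_d_mid and spigot2_base below 0.007 m and z of holder_d_mid in the frame of spigot2_base between 0.078 and 0.088 m) or (horizontal distance between holder_d_mid and spigot3_base below 0.007 m and z of holder_d_mid in the frame of spigot3_base between 0.078 and 0.088 m)) and value of joint drawer above 0.05 m), for 0.2 s.
2. the drawer is pushed fully home past its detent, the bolt still withdrawn from the keeper (value of joint drawer below 0.004 m and value of joint bolt below 0.03 m), for 0.2 s.
3. the bolt is slid fully into its keeper with the drawer home (value of joint drawer below 0.004 m and value of joint bolt above 0.043 m), for 0.2 s.
At the end, for the whole second after the job is handed in: Every holder present is upright on a spigot, its foot within 3 mm of the deck, at rest; the drawer is within 4 mm of fully home; the bolt is slid at least 43 of its 50 mm (all of step 3 and ((horizontal distance between holder_a_mid and spigot0_base below 0.007 m and z of holder_a_mid in the frame of spigot0_base between 0.078 and 0.088 m) or (horizontal distance between holder_a_mid and spigot1_base below 0.007 m and z of holder_a_mid in the frame of spigot1_base between 0.078 and 0.088 m) or (horizontal distance between holder_a_mid and spigot2_base below 0.007 m and z of holder_a_mid in the frame of spigot2_base between 0.078 and 0.088 m) or (horizontal distance between holder_a_mid and spigot3_base below 0.007 m and z of holder_a_mid in the frame of spigot3_base between 0.078 and 0.088 m)) and angle between each of holder_a_mid, holder_b_mid, holder_c_mid, holder_d_mid's own z axis and vertical below 0.08 rad and ((horizontal distance between holder_b_mid and spigot0_base below 0.007 m and z of holder_b_mid in the frame of spigot0_base between 0.078 and 0.088 m) or (horizontal distance between holder_b_mid and spigot1_base below 0.007 m and z of holder_b_mid in the frame of spigot1_base between 0.078 and 0.088 m) or (horizontal distance between holder_b_mid and spigot2_base below 0.007 m and z of holder_b_mid in the frame of spigot2_base between 0.078 and 0.088 m) or (horizontal distance between holder_b_mid and spigot3_base below 0.007 m and z of holder_b_mid in the frame of spigot3_base between 0.078 and 0.088 m)) and ((horizontal distance between holder_c_mid and spigot0_base below 0.007 m and z of holder_c_mid in the frame of spigot0_base between 0.078 and 0.088 m) or (horizontal distance between holder_c_mid and spigot1_base below 0.007 m and z of holder_c_mid in the frame of spigot1_base between 0.078 and 0.088 m) or (horizontal distance between holder_c_mid and spigot2_base below 0.007 m and z of holder_c_mid in the frame of spigot2_base between 0.078 and 0.088 m) or (horizontal distance between holder_c_mid and spigot3_base below 0.007 m and z of holder_c_mid in the frame of spigot3_base between 0.078 and 0.088 m)) and ((horizontal distance between holder_d_mid and spigot0_base below 0.007 m and z of holder_d_mid in the frame of spigot0_base between 0.078 and 0.088 m) or (horizontal distance between holder_d_mid and spigot1_base below 0.007 m and z of holder_d_mid in the frame of spigot1_base between 0.078 and 0.088 m) or (horizontal distance between holder_d_mid and spigot2_base below 0.007 m and z of holder_d_mid in the frame of spigot2_base between 0.078 and 0.088 m) or (horizontal distance between holder_d_mid and spigot3_base below 0.007 m and z of holder_d_mid in the frame of spigot3_base between 0.078 and 0.088 m)) and velocity of joint drawer below 0.01 m/s and linear speed of each of holder_a, holder_b, holder_c, holder_d below 0.02 m/s); the robot touches nothing.
It fails at once if one of the other loose things on the bench is moved more than 30 mm (distance of any of gauge_block, pin_punch, loose_krab, oil_bottle, mug from where it was at the start of the episode above 0.03 m).
Of holder_a, holder_b, holder_c, holder_d only 3 to 4 are there at a start; the rules pass over those that are not, and their reading is None.
At some moment in a run one of holder_a, holder_b, holder_c, holder_d may be knocked a few centimetres aside while the robot is not near it.
It also fails if it takes over 210 s, if anything falls off the work surface, if the arm or the gripper's body presses on something with over 40 N, if the wrist force passes 120 N, or if a joint passes its speed limit or range.

ROBOT

A 7-joint arm with a two-finger parallel gripper is mounted at the origin on the work surface. World frame = base frame: x ahead of the robot, y to its left, z up, the work surface at z = 0. Lengths are in m, angles in rad, forces in N, time in s.
With the tool pointing down it reaches from about 0.4 to 0.875 m from the base axis. Payload 19.3 kg.
Tool frame: the origin (TCP) lies at the very end of the fingers, on their centre line; the grasp point (between the pads) lies 19 mm behind it; x points along the fingers, y is the direction in which the jaws open and shut, and the axes are right-handed (so a half turn about x gives the same grasp; the last joint's range is limited). The gripper opens to 85 mm and grips with 20 to 120 N. Pads are 22 mm wide; open, the fingers measure 114 mm over their backs; the gripper's body (76 mm by 85 mm) begins 54 mm behind the grasp point. The pads swing forward as they close: fully open they stand 13 mm farther back than shut.
Start: joints at [1.251, 0.521, -0.036, 1.599, 0.021, 1.021, -0.113], TCP at [0.154, -0.606, 0.231] pointing down, gripper open.
Joint ranges: [-2.91, 2.91], [-0.3, 2.13], [-1.5, 1.42], [0.17, 2.43], [-1.26, 4.41], [0.16, 1.93], [-2.52, 2.52]. Speed limits (rad/s): [1.89, 1.89, 2.39, 2.39, 3.01, 3.01, 3.01].

INTERFACE

Orientations are given as [roll, pitch, yaw] about the fixed x, y, z axes, in that order (R = Rz(yaw) Ry(pitch) Rx(roll)).
In Python, from workcell import bot, grab_frame, job_done gives the robot as it stands.
- The arm moves only by the shell command python3 -m pendant 'ROWS' [OPENING] [FORCE]. ROWS is JSON, a list of rows, each a list of 4 numbers: the shift along the tool's x, y, z in mm, then the turn about the tool's x in degrees. A call has 1 to 12 rows; each row shifts and turns the commanded pose from where the row before left it, along the tool's axes as they then stand; what a row does not reach is not made up. A row lasts 1/8 s, in which the tool goes at most 62.5 mm and 10.7 degrees, less where a joint would pass 70% of its speed; a pose out of reach is approached as far as the arm can. A call is refused whole if a number of a shift passes 62.5 or a number of a turn 10.7, either way. A call with a gripper value outside its range is refused whole. OPENING is the opening, from -1 (shut) to 1 (fully open), set as the call begins (- or left out, the last holds). The fingers move at their own pace and stop on an object; FORCE is the grip in N (left out, the last holds). Time passes only in rows, so rows that do not move let the fingers close. It gives the time, the measured TCP pose, the force and the opening at its end, in the units of the state.
- bot.observe(): the state, without advancing time (a new reading comes with each control period).
- grab_frame(name): name is "side" or "top"; returns a dict with "img" (480x640x3 uint8, red, green, blue), "fovy" (degrees; the focal length in pixels is half the picture's height over the tangent of half this angle, whatever the lens; pixels are square), "cx", "cy" (the principal point, pixels), "R" (3x3) and "t" (3): a world point X has camera coordinates R X + t. Camera axes: x right, y down, z forward; pixel columns grow to the right and rows downward; lengths in m; the calibration is good to about 2 mm. A picture is of the moment at which its call begins. There is no depth.
- job_done(): hands the job in, once; it reports no verdict.
The state is a dict: "clock": time; "qpos": joint angles; "qd": joint speeds; "joint_efforts": joint torques, N m; "position": TCP position; "tool_rot": TCP orientation; "force": force on the tool from outside, world axes, zero at the start; "moment": the same for the moment, N m; "grip_width": finger opening in m.
Only numpy, scipy, OpenCV 4.12 (cv2) and the standard library are available. Lean on these libraries where they do the work, as an engineer would, in place of code of your own. Each camera call takes 0.05 s, during which the arm holds its last target.

## Working session

There is one attempt and no reset: what is moved stays moved. The work goes in short steps, Python scripts to look and compute and a shell command to move; the robot and the scene stay as the last step left them, time stands still between calls to the robot, and variables do not carry over. Pictures are saved under pics/ and viewed, and the job is handed in when it is done.

```bash
ls; mkdir -p pics; cat > look.py <<'E'
import cv2, sys, numpy as np
from workcell import bot, grab_frame
def shot(name, fn):
    f=grab_frame(name); cv2.imwrite('pics/'+fn,f['img'][:,:,::-1]); return f
E
python3 - <<'E'
from look import *
import pickle
s=bot.observe(); print(s)
d={}
for n in('side','top'):
    f=shot(n,n+'0.png'); d[n]=f
    print(n,f['fovy'],f['cx'],f['cy'],np.round(f['R'],3).tolist(),f['t'], -f['R'].T@f['t'])
pickle.dump(d,open('f0.pkl','wb'))
E
```

```text
pics
{'clock': 0.0, 'qpos': array([ 1.250789  ,  0.52202873, -0.03631638,  1.59998623,  0.02120104,
        1.02108459, -0.1128184 ]), 'qd': array([ 0.00092677,  0.00090577,  0.00156321,  0.00103253, -0.00071759,
        0.00045971, -0.00065802]), 'joint_efforts': array([ 5.37057786e-04, -9.27124786e+01,  1.98075145e+00, -3.69936919e+01,
        1.79134542e-02,  8.20309360e-03, -1.07976948e-04]), 'position': array([ 0.15438923, -0.60529574,  0.23072448]), 'tool_rot': array([-1.4945309 ,  1.56967442,  1.8968313 ]), 'force': array([-0.17633345,  0.03240276, -0.01581329]), 'moment': array([-0.0820924 ,  0.02388896,  0.0376573 ]), 'grip_width': 0.0851894944162003}
side 48.196705259572184 323.5864835462471 240.72447826954138 [[-0.848, -0.53, 0.003], [-0.297, 0.471, -0.831], [0.439, -0.705, -0.557]] [0.44708752 0.25148969 1.51272171] [-0.2103265   1.18530428  1.04989418]
top 48.90963550077394 311.78557586244756 236.03635657140254 [[-0.018, -1.0, -0.012], [-0.997, 0.019, -0.074], [0.074, 0.01, -0.997]] [-0.00978014  0.52117186  1.34157012] [ 0.42051828 -0.03346489  1.37607071]
```

View pics/top0.png

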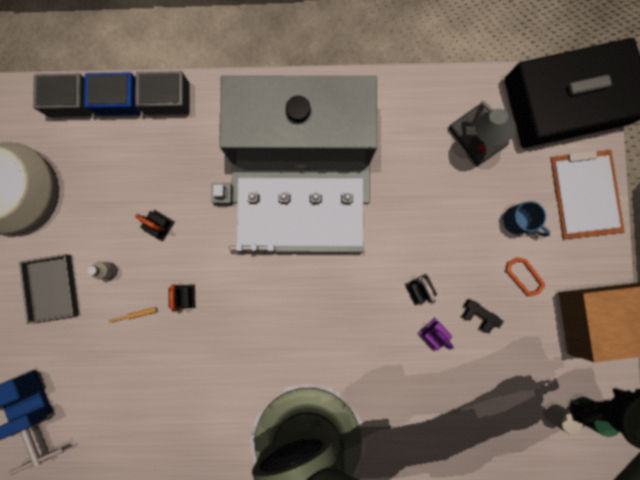

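View pics/side0.png

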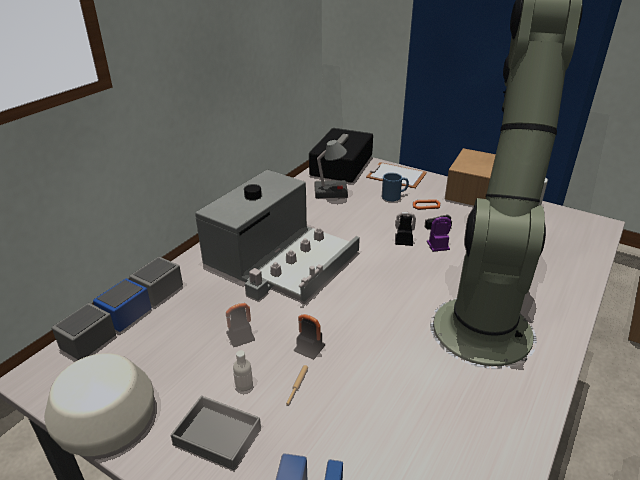

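The top view shows the chrome holder at (422,289), orange ones at (154,224) and (182,297), and a purple look-alike at (436,334). I count three holders. The spigots are near row 198. Next I'll zoom in and measure.

```bash
cat >> look.py <<'E'
def crop(img,x0,y0,x1,y1,k,fn,grid=10):
    c=cv2.resize(img[y0:y1,x0:x1,::-1],None,fx=k,fy=k,interpolation=cv2.INTER_CUBIC)
    for x in range(x0,x1):
        if x%grid==0:
            cv2.line(c,(int((x-x0+.5)*k),0),(int((x-x0+.5)*k),6),(0,0,255),1); cv2.putText(c,str(x),(int((x-x0)*k),16),0,.33,(0,0,255),1)
    for y in range(y0,y1):
        if y%grid==0:
            cv2.line(c,(0,int((y-y0+.5)*k)),(6,int((y-y0+.5)*k)),(0,0,255),1); cv2.putText(c,str(y),(8,int((y-y0+.5)*k)),0,.33,(0,0,255),1)
    cv2.imwrite('pics/'+fn,c)
def ray(f,u,v):
    fl=240/np.tan(np.radians(f['fovy'])/2)
    d=f['R'].T@np.array([(u-f['cx'])/fl,(v-f['cy'])/fl,1]); return -f['R'].T@f['t'],d
def atz(f,u,v,z):
    o,d=ray(f,u,v); return o+d*(z-o[2])/d[2]
def proj(f,X):
    fl=240/np.tan(np.radians(f['fovy'])/2)
    c=f['R']@np.asarray(X,float)+f['t']; return np.array([f['cx']+fl*c[0]/c[2],f['cy']+fl*c[1]/c[2]])
def tri(f1,p1,f2,p2):
    o1,d1=ray(f1,*p1);o2,d2=ray(f2,*p2)
    A=np.stack([d1,-d2],1); s=np.linalg.lstsq(A,o2-o1,rcond=None)[0]
    a=o1+d1*s[0];b=o2+d2*s[1]; return (a+b)/2,np.linalg.norm(a-b)
E
python3 - <<'E'
import pickle; from look import *
d=pickle.load(open('f0.pkl','rb'))
t=d['top']['img'];s=d['side']['img']
crop(t,210,150,390,270,4,'c1.png')
crop(t,120,200,220,320,5,'c2.png')
crop(t,395,260,475,360,6,'c3.png')
crop(s,190,210,370,360,4,'c4.png')
E
```

```text
(no output)
```

View pics/c1.png

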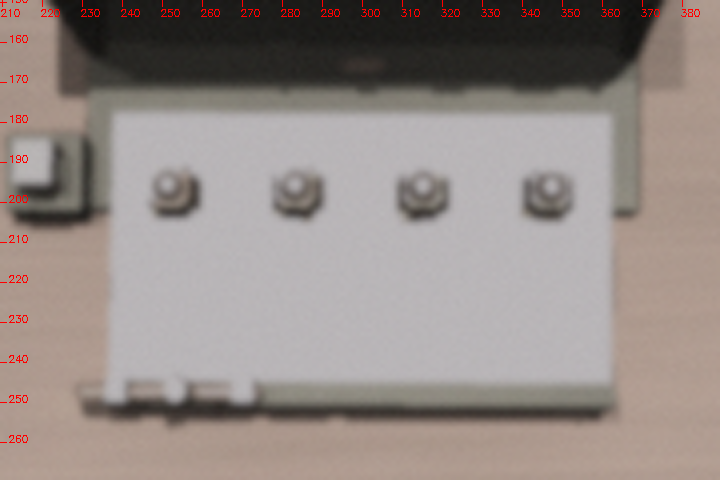

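View pics/c2.png

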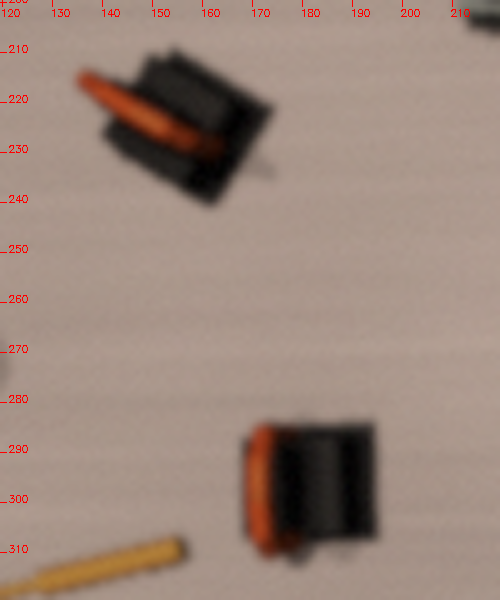

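View pics/c3.png

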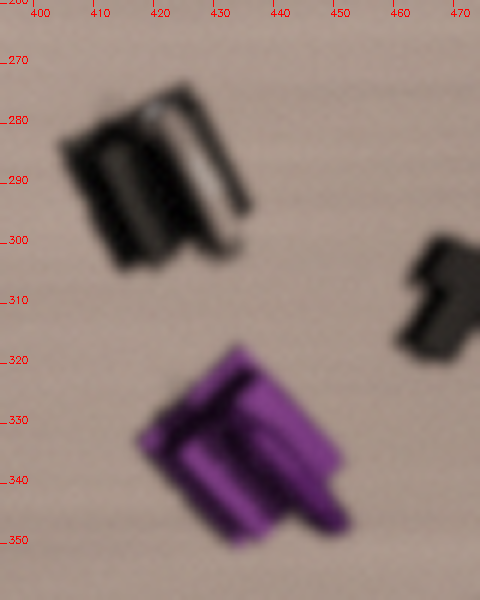

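View pics/c4.png

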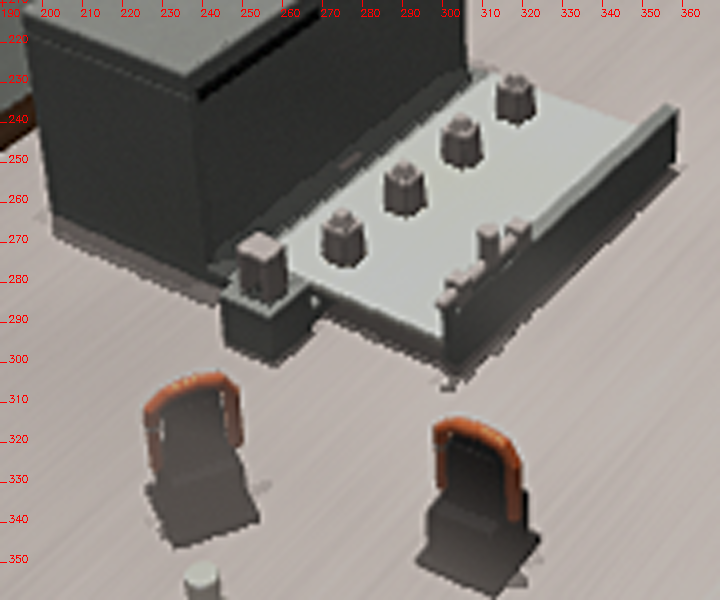

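The crop shows spigot tips at about (252,196), (283.5,196), (315,196) and (347,196). The knob is near (253,246). In the side view the spigots are at (275,262), (290,251), (304,240) and (318,229).

```bash
python3 - <<'E'
import pickle; from look import *
d=pickle.load(open('f0.pkl','rb'));T=d['top'];S=d['side']
tips=[(251.5,196.5),(283.3,196.5),(315,196.5),(346.8,196.8)]
sid=[(275.2,263.5),(290.5,252),(304.2,240),(318,229.5)]
for a,b in zip(tips,sid): print(tri(T,a,S,b), atz(T,*a,.071))
print('knob',tri(T,(253,245.5),S,(311.5,266.5)),atz(T,253,245.5,.1))
# panel front top edge ends
print('panel', atz(T,362,250.5,.062),atz(T,231,252,.062),atz(T,362,246,.062),atz(T,237,245,.062))
print('keeper top',atz(T,217.5,190,.085))
crop(S['img'],380,200,470,270,8,'c5.png')
# masks
hsv=cv2.cvtColor(T['img'],cv2.COLOR_RGB2HSV)
print(T['img'][260,170],T['img'][297,184],T['img'][297,172],T['img'][290,428])
E
```

```text
(array([0.62048386, 0.1299348 , 0.06941251]), np.float64(0.0031521610856739186)) [0.61885896 0.12892298 0.071     ]
(array([0.61912033, 0.05039929, 0.06616964]), np.float64(0.002469263713681987)) [0.6173034  0.04947623 0.071     ]
(array([ 0.61814881, -0.0285416 ,  0.06783625]), np.float64(0.0043463792541294935)) [ 0.61575495 -0.02960768  0.071     ]
(array([ 0.61561108, -0.10824081,  0.06670612]), np.float64(0.0034447186988191413)) [ 0.61345034 -0.10881083  0.071     ]
knob (array([0.49397217, 0.12213896, 0.10353419]), np.float64(0.0009239300753640673)) [0.49458253 0.12279932 0.1       ]
panel [ 0.47930601 -0.14407238  0.062     ] [0.48155804 0.18258521 0.062     ] [ 0.49051872 -0.14435065  0.062     ] [0.4987782  0.16745726 0.062     ]
keeper top [0.63459761 0.21126202 0.085     ]
[170 151 140] [37 34 30] [149  70  34] [148 136 128]
```

View pics/c5.png

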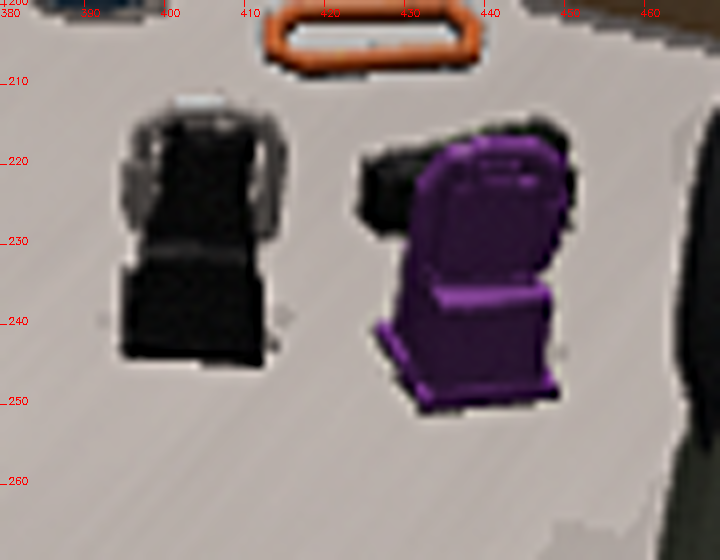

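```bash
cat > fit.py <<'E'
from look import *
from scipy.optimize import minimize
K=4
def boxes(bw,bd):
    return [((31,31,0),(31,31,5)),((bw/2,bd/2,0),(bw/2,bd/2,50)),((20,8,50),(20,8,98)),((32,5.5,62),(32,5.5,103)),((20,5.5,62),(20,5.5,116))]
def render(f,x,y,yaw,z0,roi,bw,bd):
    x0,y0,x1,y1=roi; m=np.zeros(((y1-y0)*K,(x1-x0)*K),np.uint8)
    c,s=np.cos(yaw),np.sin(yaw)
    for lo,hi in boxes(bw,bd):
        P=[]
        for (a,b,h) in (lo,hi):
            for sx in(-1,1):
                for sy in(-1,1):
                    X=np.array([x+(c*sx*a-s*sy*b)/1e3,y+(s*sx*a+c*sy*b)/1e3,z0+h/1e3])
                    P.append((proj(f,X)+.5-[x0,y0])*K)
        h=cv2.convexHull(np.array(P,np.float32))
        cv2.fillConvexPoly(m,np.round(h*16).astype(np.int32),1,shift=4)
    return cv2.resize(m.astype(np.float32),(x1-x0,y1-y0),interpolation=cv2.INTER_AREA)
def mask(f,roi,thr):
    x0,y0,x1,y1=roi; im=f['img'][y0:y1,x0:x1].astype(float)
    bg=np.median(im.reshape(-1,3),0)
    dd=np.abs(im-bg).max(2)
    return np.clip((dd-thr*.6)/(thr*.8),0,1).astype(np.float32)
def fit(fs,rois,x,y,yaw,z0=0.,bw=52,bd=52,thr=45,dbg=None):
    ms=[mask(f,r,thr) for f,r in zip(fs,rois)]
    def cost(p): return sum(np.abs(cv2.GaussianBlur(render(f,p[0]/1e3,p[1]/1e3,p[2],z0,r,bw,bd),(0,0),.7)-m).sum() for f,r,m in zip(fs,rois,ms))
    best=None
    for dy in np.radians([-30,-15,0,15,30]):
        r=minimize(cost,[x*1e3,y*1e3,yaw+dy],method='Nelder-Mead',options=dict(initial_simplex=np.array([[x*1e3,y*1e3,yaw+dy],[x*1e3+8,y*1e3,yaw+dy],[x*1e3,y*1e3+8,yaw+dy],[x*1e3,y*1e3,yaw+dy+.2]]),xatol=.05,fatol=.05))
        if best is None or r.fun<best.fun: best=r
    p=best.x
    if dbg:
        for i,(f,r,m) in enumerate(zip(fs,rois,ms)):
            R=render(f,p[0]/1e3,p[1]/1e3,p[2],z0,r,bw,bd)
            cv2.imwrite(f'pics/{dbg}{i}.png',cv2.resize((np.dstack([m,m*0,R])*255).astype(np.uint8),None,fx=5,fy=5,interpolation=0))
    return p[0]/1e3,p[1]/1e3,np.degrees(p[2]),best.fun,sum(m.sum() for m in ms)
E
python3 - <<'E'
import pickle; from fit import *
d=pickle.load(open('f0.pkl','rb'));T=d['top'];S=d['side']
def go(name,uv,yaw,rt,rs):
    x,y,_=atz(T,*uv,.03)
    for bw,bd in((48,48),(52,52),(56,56),(62,62)):
        print(name,bw,bd,'both',np.round(fit([T,S],[rt,rs],x,y,yaw,bw=bw,bd=bd,dbg='d'+name),4))
    for f,r,n in((T,rt,'top'),(S,rs,'side')): print(name,n,np.round(fit([f],[r],x,y,yaw,bw=52,bd=52),4))
# image up = +x, image left=+y ; carabiner-plane direction
go('A',(157,225),np.radians(60),(128,203,182,248),(217,297,267,352))
go('B',(182,297),0.,(160,278,202,316),(289,308,332,364))
go('C',(418,290),np.radians(30),(396,268,444,310),(390,208,418,252))
E
```

```text
A 48 48 both [5.5890000e-01 3.8400000e-01 5.8379300e+01 2.1028490e+02 1.7199722e+03]
A 52 52 both [5.5870000e-01 3.8360000e-01 5.7704100e+01 2.1282960e+02 1.7199722e+03]
A 56 56 both [5.5870000e-01 3.8330000e-01 5.7656900e+01 2.3040700e+02 1.7199722e+03]
A 62 62 both [5.5870000e-01 3.8230000e-01 5.6416200e+01 3.0493400e+02 1.7199722e+03]
A top [5.578000e-01 3.822000e-01 5.902840e+01 5.235420e+01 7.254167e+02]
A side [5.595000e-01 3.842000e-01 5.719040e+01 1.431382e+02 9.945555e+02]
B 48 48 both [3.7280000e-01 3.1890000e-01 1.3560000e-01 1.7607310e+02 1.6329445e+03]
B 52 52 both [3.7240000e-01 3.1870000e-01 1.5302000e+00 1.8624650e+02 1.6329445e+03]
B 56 56 both [3.7190000e-01 3.1850000e-01 1.5254000e+00 2.1676870e+02 1.6329445e+03]
B 62 62 both [3.7170000e-01 3.1830000e-01 3.2867000e+00 2.8827730e+02 1.6329445e+03]
B top [3.711000e-01 3.174000e-01 2.730600e+00 6.255010e+01 6.616666e+02]
B side [3.735000e-01 3.198000e-01 1.190400e+00 1.049042e+02 9.712778e+02]
C 48 48 both [ 3.8020000e-01 -2.9540000e-01  2.4572400e+01  2.3085640e+02
  1.1978057e+03]
C 52 52 both [ 3.8010000e-01 -2.9440000e-01  2.5545600e+01  2.1569240e+02
  1.1978057e+03]
C 56 56 both [ 3.7970000e-01 -2.9360000e-01  2.5214200e+01  2.1470980e+02
  1.1978057e+03]
C 62 62 both [ 3.8000000e-01 -2.9260000e-01  2.3886400e+01  2.5380820e+02
  1.1978057e+03]
C top [ 3.792000e-01 -2.949000e-01  2.471120e+01  1.132399e+02  6.194167e+02]
C side [ 3.803000e-01 -2.933000e-01  2.593980e+01  9.393490e+01  5.783889e+02]
```

```bash
cat > plan.py <<'E'
import sys,numpy as np
from scipy.spatial.transform import Rotation as Ro
from workcell import bot
def st():
    s=bot.observe(); R=Ro.from_euler('xyz',s['tool_rot']).as_matrix(); return s,R
def rep(x=None,y=None,z=None,jaw=None):
    s,R=st(); p=s['position']
    a=np.degrees(np.arctan2(R[1,1],R[0,1]))
    print('t%.2f'%s['clock'],'tcp',np.round(p*1e3,1),'jaw %.1f'%a,'toolx',np.round(R[:,0],3),'F',np.round(s['force'],1),'gw %.1f'%(s['grip_width']*1e3),'q',np.round(s['qpos'],2))
    if x is None: return
    if jaw is not None:
        d=(jaw-a+90)%180-90   # ccw from above
        print('turn about tool x (deg): %.1f  or %.1f'%(-d, -d+180*np.sign(d)))
        Rn=Ro.from_rotvec([0,0,np.radians(d)]).as_matrix()@R
    else: Rn=R
    D=np.array([x,y,z])-p
    print('shift now-axes',np.round(R.T@D*1e3,1),' after-turn axes',np.round(Rn.T@D*1e3,1),'world',np.round(D*1e3,1))
if __name__=='__main__':
    a=[float(v) for v in sys.argv[1:]]
    rep(*a)
E
python3 plan.py 0.380 -0.294 0.20 115
```

```text
t0.10 tcp [ 154.4 -605.3  230.8] jaw -75.7 toolx [-0.     0.001 -1.   ] F [-0.6 -0.1 -0. ] gw 85.5 q [ 1.25  0.52 -0.04  1.6   0.02  1.02 -0.11]
turn about tool x (deg): -10.7  or 169.3
shift now-axes [  31.  -245.9 -295.5]  after-turn axes [  31.  -186.8 -336. ] world [225.6 311.3 -30.8]
```

```bash
python3 -m pendant '[[0,0,0,-10.7],[5,-31,-56,0],[5,-31,-56,0],[5,-31,-56,0],[5,-31,-56,0],[5,-31,-56,0],[5,-31,-56,0],[0,0,0,0],[0,0,0,0]]' 1 60; python3 plan.py 0.380 -0.294 0.20 115; python3 - <<'E'
from fit import *
T=shot('top','t1.png');S=shot('side','s1.png')
crop(S['img'],330,130,490,260,5,'c6.png')
E
```

```text
clock: 1.23
position: [0.3742, -0.3033, 0.202]
tool_rot: [-0.346, 1.57, -3.051]
force: [-0.3, -0.7, 0.4]
grip_width: 0.0855
t1.23 tcp [ 374.2 -303.3  202. ] jaw -65.0 toolx [-0. -0. -1.] F [-0.3 -0.7  0.4] gw 85.5 q [ 0.71  0.34 -0.19  1.99  0.09  0.82 -0.66]
turn about tool x (deg): 0.0  or -180.0
shift now-axes [ 2.  -6.  -9.2]  after-turn axes [ 2.  -6.  -9.2] world [ 5.8  9.3 -2. ]
```

View pics/c6.png

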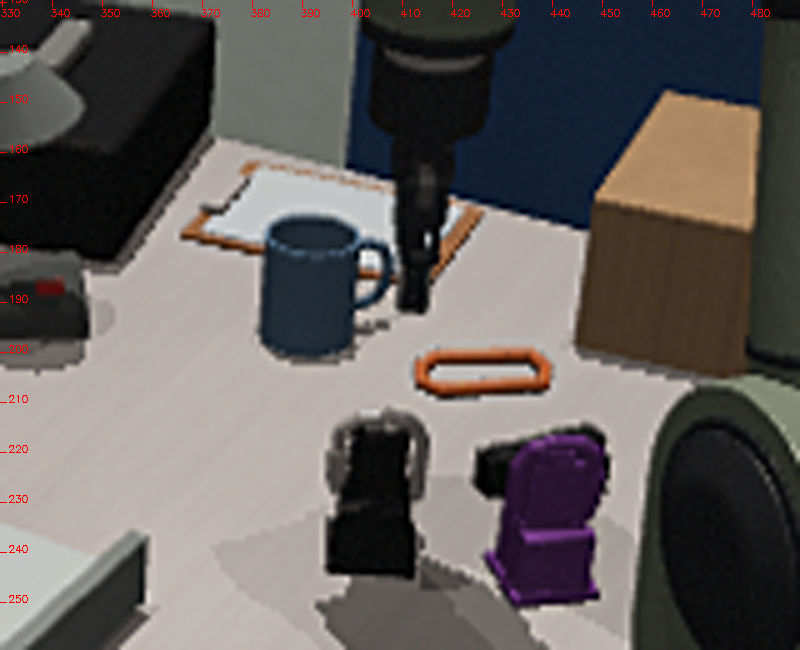

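View pics/t1.png

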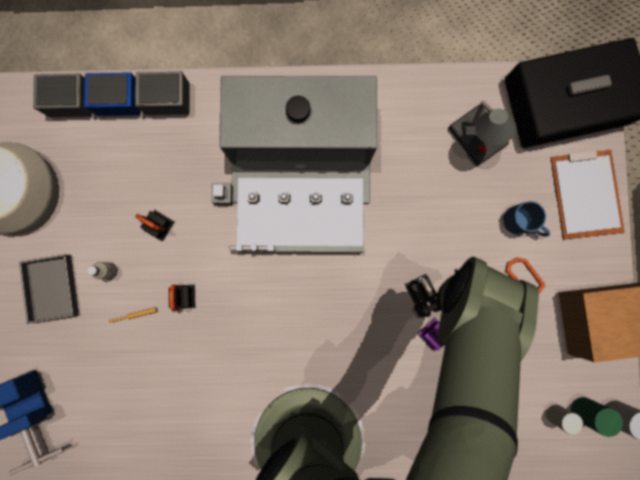

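The gripper's fingertip shows at about (412,190) in the side view, above and beyond the holder. I'll check that against the projected TCP, then shift.

```bash
python3 - <<'E'
from look import *
S=grab_frame('side');T=grab_frame('top'); p=bot.observe()['position']
print(p,proj(S,p),proj(T,p),proj(S,[.38,-.294,.085]),proj(S,[.38,-.294,0]))
E
python3 -m pendant '[[0,-6,-9,0],[20,0,0,0],[0,0,0,0]]'
python3 - <<'E'
from look import *
S=shot('side','s2.png'); crop(S['img'],350,150,480,260,6,'c7.png')
p=bot.observe()['position']; print(p,proj(S,p))
E
```

```text
[ 0.37370602 -0.30412275  0.20208688] [411.70160895 189.24168706] [441.0571984  294.05038957] [405.56543916 220.15633771] [403.43791049 240.7497404 ]
clock: 1.8
position: [0.3796, -0.2933, 0.1814]
tool_rot: [-1.106, 1.569, 2.472]
force: [0.4, 0.4, 0.5]
grip_width: 0.0855
[ 0.37992229 -0.29363739  0.18204901] [408.1081994  195.35974938]
```

View pics/c7.png

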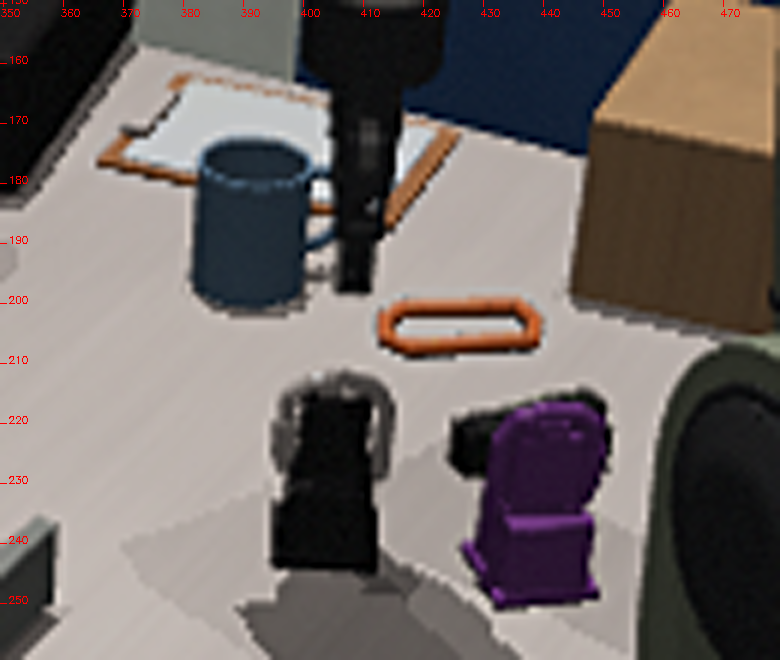

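Projection and fingertip agree to within about 2 px. Descending onto the tongue.

```bash
python3 -m pendant '[[40,0,0,0],[40,0,0,0],[34,0,0,0],[0,0,0,0]]'; python3 plan.py .38 -.294 .068 115; python3 -m pendant '[[0,0,0,0],[0,0,0,0],[0,0,0,0],[0,0,0,0],[0,0,0,0],[0,0,0,0],[0,0,0,0],[0,0,0,0]]' -1 60;python3 plan.py .38 -.294 .068 115; python3 - <<'E'
from look import *
S=shot('side','s3.png'); crop(S['img'],350,150,480,260,6,'c8.png')
E
```

```text
clock: 2.35
position: [0.3793, -0.2934, 0.0672]
tool_rot: [-1.021, 1.568, 2.557]
force: [1.6, 0.6, 0.3]
grip_width: 0.0853
t2.35 tcp [ 379.3 -293.4   67.2] jaw -65.0 toolx [-0.003  0.002 -1.   ] F [1.6 0.6 0.3] gw 85.3 q [ 0.65  0.56 -0.15  2.09  0.17  0.5  -0.76]
turn about tool x (deg): 0.0  or -180.0
shift now-axes [-0.8  0.8 -0.3]  after-turn axes [-0.8  0.8 -0.3] world [ 0.7 -0.6  0.8]
clock: 3.35
position: [0.3799, -0.294, 0.0681]
tool_rot: [-1.106, 1.571, 2.472]
force: [-0.1, 0.1, -0.8]
grip_width: 0.015
t3.35 tcp [ 379.9 -294.    68.1] jaw -65.0 toolx [-0.  0. -1.] F [-0.1  0.1 -0.8] gw 15.0 q [ 0.65  0.56 -0.15  2.09  0.17  0.5  -0.76]
turn about tool x (deg): 0.0  or -180.0
shift now-axes [ 0.1  0.1 -0. ]  after-turn axes [ 0.1  0.1 -0. ] world [ 0.1 -0.  -0.1]
```

View pics/c8.png

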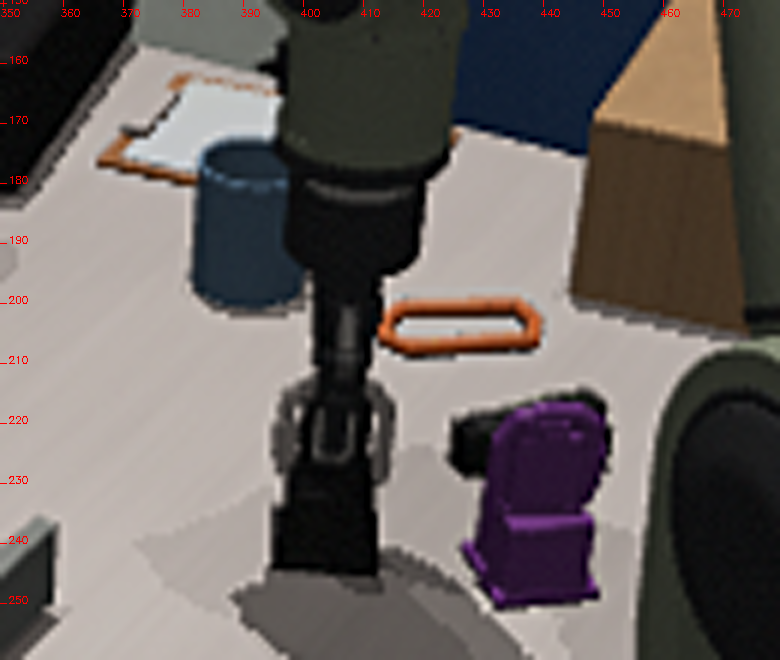

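Gripped at 15 mm. Lift and turn by 64°.

```bash
python3 -m pendant '[[-20,0,0,0],[-55,0,0,0],[-55,0,0,0],[0,0,0,-10.7],[0,0,0,-10.7],[0,0,0,-10.7],[0,0,0,-10.7],[0,0,0,-10.7],[0,0,0,-10.5],[0,0,0,0],[0,0,0,0]]' -1 100; python3 plan.py .6145 -.1085 .2 -1; python3 - <<'E'
from look import *
S=shot('side','s4.png'); T=shot('top','t4.png');crop(S['img'],330,120,490,240,5,'c9.png')
E
```

```text
clock: 4.78
position: [0.3798, -0.294, 0.198]
tool_rot: [-2.217, 1.571, 2.473]
force: [-0.3, -1.1, -2.2]
grip_width: 0.0145
t4.78 tcp [ 379.8 -294.   198. ] jaw -1.3 toolx [-0.  0. -1.] F [-0.3 -1.1 -2.2] gw 14.5 q [ 0.9   0.37 -0.45  1.99  0.21  0.83  0.3 ]
turn about tool x (deg): -0.3  or 179.7
shift now-axes [  -2.   230.6 -190.6]  after-turn axes [  -2.   231.4 -189.6] world [234.7 185.5   2. ]
```

View pics/c9.png

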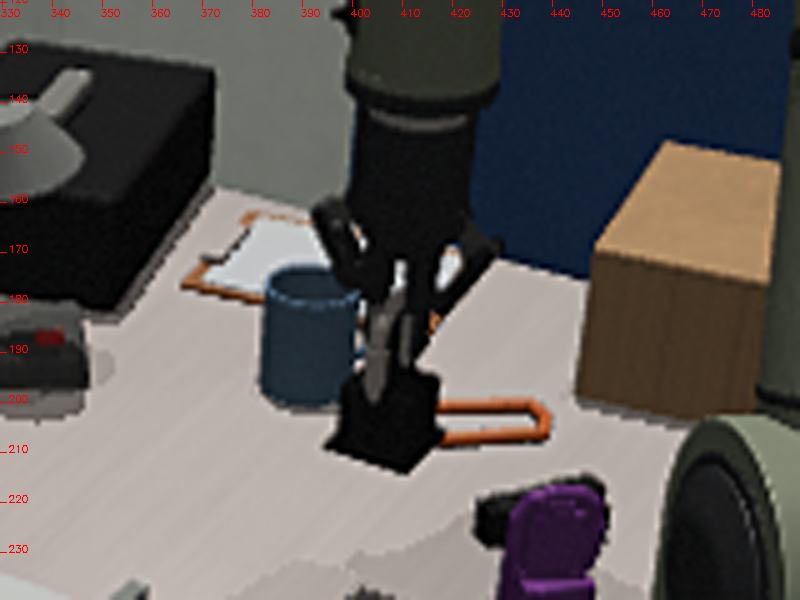

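The holder is held upright. Moving above spigot 3.

```bash
python3 -m pendant '[[0,45,-37,0],[0,45,-37,0],[0,45,-37,0],[0,48,-40,0],[0,48,-39,0],[0,0,0,0],[0,0,0,0],[0,0,0,0]]'; python3 plan.py .6145 -.1085 .155 -1; python3 - <<'E'
from look import *
S=shot('side','s5.png'); T=shot('top','t5.png');crop(S['img'],240,120,400,260,5,'c10.png');crop(T['img'],220,120,400,260,4,'c11.png')
E
```

```text
clock: 5.88
position: [0.6135, -0.1092, 0.1982]
tool_rot: [-0.491, 1.57, -2.081]
force: [0.1, 0.7, -1.0]
grip_width: 0.0144
t5.88 tcp [ 613.5 -109.2  198.2] jaw -1.1 toolx [-0.    -0.001 -1.   ] F [ 0.1  0.7 -1. ] gw 14.4 q [ 0.39  0.59 -0.46  1.62  0.3   1.   -0.19]
turn about tool x (deg): -0.1  or 179.9
shift now-axes [43.2  1.  -0.7]  after-turn axes [43.2  1.  -0.7] world [  1.    0.7 -43.2]
```

View pics/c10.png

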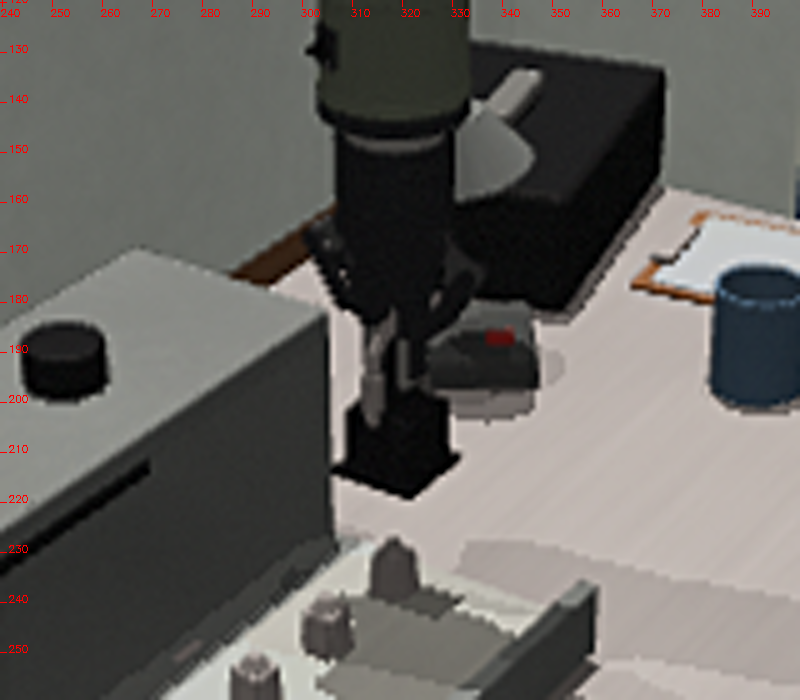

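View pics/c11.png

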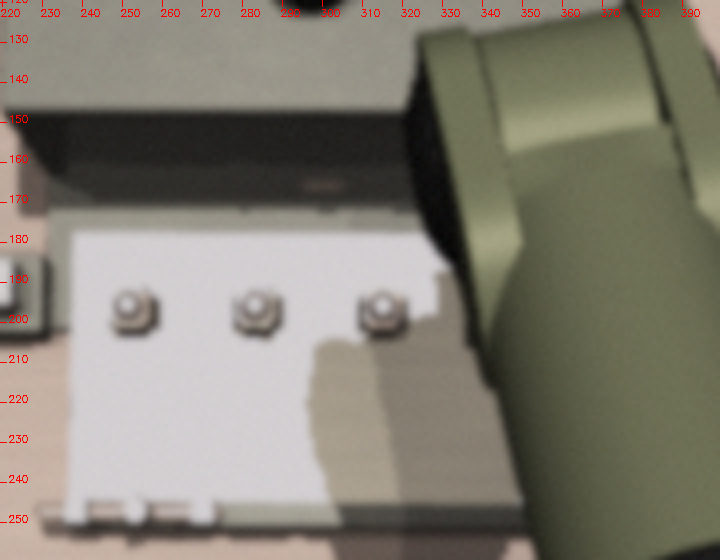

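```bash
python3 - <<'E'
from look import *
S=grab_frame('side'); p=bot.observe()['position']
a=np.radians(-1.1)
for z in (.130,.135):
  for sx,sy in((1,1),(-1,1),(-1,-1),(1,-1)):
    X=[p[0]+.031*(sx*np.cos(a)-sy*np.sin(a)),p[1]+.031*(sx*np.sin(a)+sy*np.cos(a)),z]
    print(z,sx,sy,proj(S,X).round(1))
# spigot bases
for i in range(4):
  b=np.array([.6188-.0018*i,.1289-.0792*i]); print(i,[proj(S,[b[0],b[1],z]).round(1) for z in(.03,.071)])
crop(S['img'],295,185,340,250,11,'c12.png',5)
E
```

```text
0.13 1 1 [306. 215.]
0.13 -1 1 [321.7 220.4]
0.13 -1 -1 [331.9 212.3]
0.13 1 -1 [316.4 207.1]
0.135 1 1 [306.  213.7]
0.135 -1 1 [321.7 219.1]
0.135 -1 -1 [331.9 211. ]
0.135 1 -1 [316.4 205.8]
0 [array([276.9, 273.8]), array([276.3, 263.2])]
1 [array([291.9, 261.3]), array([291.5, 250.9])]
2 [array([305.9, 249.7]), array([305.7, 239.4])]
3 [array([319.1, 238.7]), array([319.1, 228.6])]
```

View pics/c12.png

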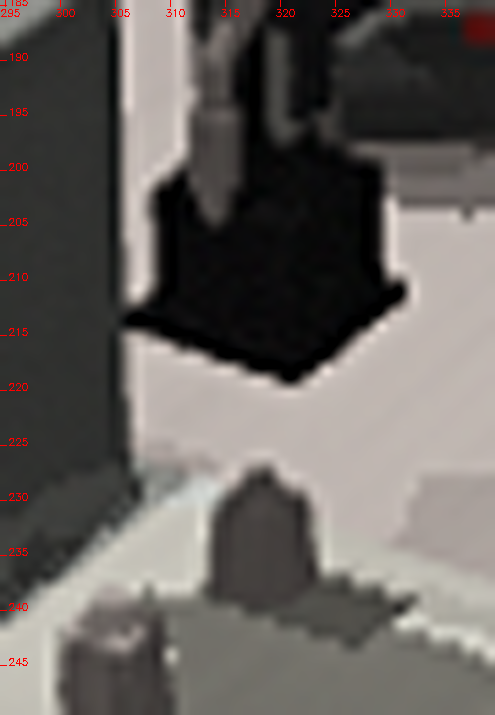

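The flange's and the spigot's pixel residuals agree, so they're aligned to about 1 mm. Lowering.

```bash
python3 -m pendant '[[30,0,0,0],[25,0,0,0],[10,0,0,0],[6,0,0,0],[0,0,0,0]]'; python3 plan.py .6135 -.109 .098 -1; python3 -m pendant '[[5,0,0,0],[5,0,0,0],[5,0,0,0],[0,0,0,0]]'; python3 plan.py .6135 -.109 .098 -1
```

```text
clock: 6.65
position: [0.6144, -0.1081, 0.1275]
tool_rot: [1.492, 1.57, -0.096]
force: [-0.2, -0.0, -1.4]
grip_width: 0.0145
t6.65 tcp [ 614.4 -108.1  127.5] jaw -1.0 toolx [ 0. -0. -1.] F [-0.2 -0.  -1.4] gw 14.5 q [ 0.37  0.67 -0.43  1.68  0.35  0.87 -0.23]
turn about tool x (deg): -0.0  or 180.0
shift now-axes [29.5 -0.9  0.9]  after-turn axes [29.5 -0.9  0.9] world [ -0.9  -0.9 -29.5]
clock: 7.15
position: [0.6141, -0.1083, 0.1117]
tool_rot: [-0.875, 1.57, -2.464]
force: [2.0, -3.8, -2.0]
grip_width: 0.0143
t7.15 tcp [ 614.1 -108.3  111.7] jaw -1.0 toolx [-0. -0. -1.] F [ 2.  -3.8 -2. ] gw 14.3 q [ 0.36  0.69 -0.43  1.68  0.36  0.85 -0.24]
turn about tool x (deg): -0.0  or 180.0
shift now-axes [13.7 -0.6  0.7]  after-turn axes [13.7 -0.6  0.7] world [ -0.6  -0.7 -13.7]
```

```bash
python3 -m pendant '[[4,0,0.5,0],[2,0,0,0],[2,0,0,0],[0,0,0,0]]'; python3 plan.py .6135 -.109 .098 -1; python3 -m pendant '[[2,0,0,0],[2,0,0,0],[0,0,0,0]]'; python3 plan.py .6135 -.109 .098 -1
```

```text
clock: 7.65
position: [0.6141, -0.1088, 0.1039]
tool_rot: [-0.759, 1.57, -2.347]
force: [2.4, -5.5, -0.6]
grip_width: 0.0143
t7.65 tcp [ 614.1 -108.8  103.9] jaw -1.0 toolx [-0. -0. -1.] F [ 2.4 -5.5 -0.6] gw 14.3 q [ 0.36  0.7  -0.42  1.69  0.37  0.83 -0.24]
turn about tool x (deg): -0.0  or 180.0
shift now-axes [ 5.9 -0.6  0.2]  after-turn axes [ 5.9 -0.6  0.2] world [-0.6 -0.2 -5.9]
clock: 8.02
position: [0.6143, -0.1089, 0.1002]
tool_rot: [0.378, 1.57, -1.211]
force: [1.6, -5.3, 3.9]
grip_width: 0.0144
t8.03 tcp [ 614.3 -108.9  100.2] jaw -1.0 toolx [ 0. -0. -1.] F [ 1.6 -5.3  3.9] gw 14.4 q [ 0.36  0.71 -0.42  1.69  0.37  0.82 -0.24]
turn about tool x (deg): -0.0  or 180.0
shift now-axes [ 2.2 -0.8  0.1]  after-turn axes [ 2.2 -0.8  0.1] world [-0.8 -0.1 -2.2]
```

```bash
python3 -m pendant '[[1.5,0,0.5,0],[1.5,0,0,0],[0,0,0,0]]'; python3 plan.py .6135 -.109 .098 -1; python3 -m pendant '[[1.5,0,0,0],[0,0,0,0]]'; python3 plan.py .6135 -.109 .098 -1
```

```text
clock: 8.4
position: [0.6147, -0.1093, 0.098]
tool_rot: [1.213, 1.569, -0.375]
force: [0.2, -4.9, 14.5]
grip_width: 0.0143
t8.40 tcp [ 614.7 -109.3   98. ] jaw -1.0 toolx [ 0.001 -0.001 -1.   ] F [ 0.2 -4.9 14.5] gw 14.3 q [ 0.36  0.71 -0.42  1.69  0.37  0.82 -0.24]
turn about tool x (deg): -0.0  or 180.0
shift now-axes [-0.  -1.2 -0.3]  after-turn axes [-0.  -1.2 -0.3] world [-1.2  0.3  0. ]
clock: 8.65
position: [0.6158, -0.1095, 0.0978]
tool_rot: [1.311, 1.567, -0.278]
force: [-1.2, -6.9, 29.7]
grip_width: 0.0144
t8.65 tcp [ 615.8 -109.5   97.8] jaw -1.0 toolx [ 0.004 -0.001 -1.   ] F [-1.2 -6.9 29.7] gw 14.4 q [ 0.36  0.71 -0.42  1.69  0.37  0.82 -0.24]
turn about tool x (deg): -0.0  or 180.0
shift now-axes [-0.2 -2.3 -0.5]  after-turn axes [-0.2 -2.3 -0.5] world [-2.3  0.5  0.2]
```

29.7 N with z stalled at the expected 98 mm, so it looks seated. Unload, open and lift away.

```bash
python3 -m pendant '[[-1.5,0,0,0],[-1,0,0,0],[0,0,0,0]]'; python3 plan.py; python3 -m pendant '[[0,0,0,0],[0,0,0,0],[0,0,0,0],[0,0,0,0],[0,0,0,0],[0,0,0,0]]' 1 60; python3 -m pendant '[[-30,0,0,0],[-50,0,0,0],[-50,0,0,0],[0,0,0,0]]';python3 plan.py; python3 - <<'E'
from look import *
S=shot('side','s6.png'); crop(S['img'],230,110,390,260,5,'c13.png')
E
```

```text
clock: 9.02
position: [0.614, -0.1092, 0.0981]
tool_rot: [-1.109, 1.57, -2.697]
force: [0.6, -5.3, 3.4]
grip_width: 0.0146
t9.03 tcp [ 614.  -109.2   98.1] jaw -1.0 toolx [-0. -0. -1.] F [ 0.6 -5.3  3.4] gw 14.6 q [ 0.36  0.71 -0.42  1.69  0.37  0.82 -0.24]
clock: 9.78
position: [0.6142, -0.109, 0.0981]
tool_rot: [-3.063, 1.571, 1.632]
force: [0.3, -1.1, 0.7]
grip_width: 0.0854
clock: 10.28
position: [0.6158, -0.109, 0.2319]
tool_rot: [1.432, 1.565, -0.156]
force: [0.5, 0.1, -0.3]
grip_width: 0.0851
t10.28 tcp [ 615.8 -109.   231.9] jaw -1.0 toolx [ 0.006 -0.001 -1.   ] F [ 0.5  0.1 -0.3] gw 85.1 q [ 0.4   0.55 -0.47  1.59  0.28  1.06 -0.17]
```

View pics/c13.png

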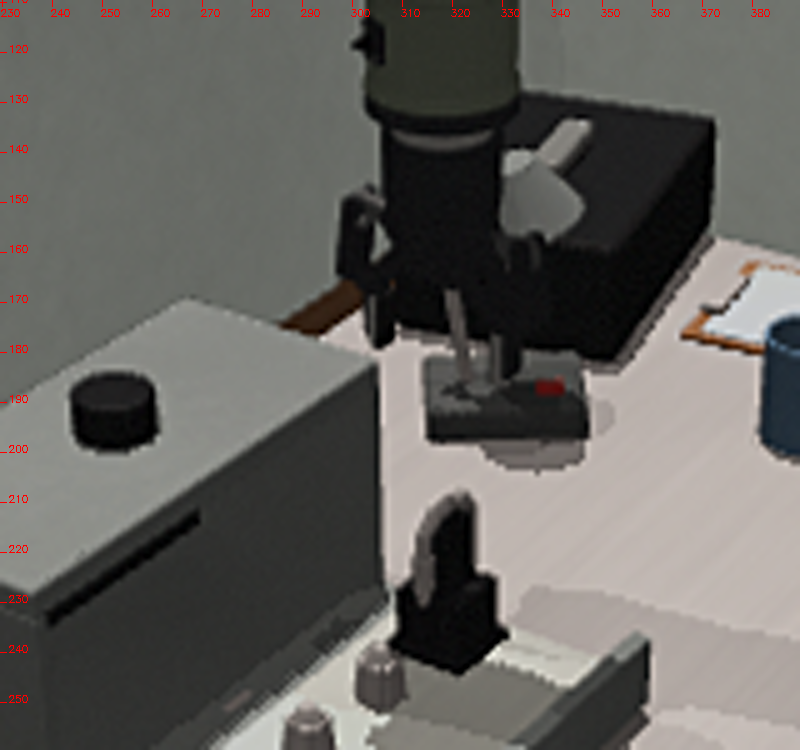

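Holder C sits on spigot 3 with its flange at (313,240). I'll re-measure A and B in case one was knocked, then fit C on the spigot.

```bash
cat > meas.py <<'E'
from fit import *
S=grab_frame('side');T=grab_frame('top')
def go(name,x,y,yaw,half=30,views=(0,1),z0=0.):
    rois=[]
    for f in (T,S):
        P=np.array([proj(f,[x+a,y+b,z0+c]) for a in(-.05,.05) for b in(-.05,.05) for c in(0,.12)])
        x0,y0=P.min(0).astype(int);x1,y1=P.max(0).astype(int)+1; rois.append((max(x0,0),max(y0,0),x1,y1))
    fs=[T,S]
    print(name,np.round(fit([fs[i] for i in views],[rois[i] for i in views],x,y,np.radians(yaw),z0=z0,dbg='m'+name),4))
E
python3 - <<'E'
from meas import *
go('A',.5585,.383,58); go('B',.372,.3185,1.5)
for z in(.03,.034):
    print(z,[proj(S,[.614+a,-.109+b,z]).round(1) for a,b in((.031,.031),(-.031,.031),(-.031,-.031))])
crop(S['img'],295,195,345,250,12,'c14.png',5)
E
python3 plan.py .372 .3185 .22 91.5
```

```text
A [5.5870000e-01 3.8330000e-01 5.7619300e+01 4.2457020e+02 1.9399722e+03]
B [3.7280000e-01 3.1820000e-01 1.2758000e+00 3.8226950e+02 1.8859167e+03]
0.03 [array([306.5, 240.2]), array([321.9, 245.6]), array([331.4, 237. ])]
0.034 [array([306.5, 239.2]), array([321.9, 244.6]), array([331.5, 236.1])]
t10.43 tcp [ 613.8 -109.1  227.3] jaw -1.0 toolx [-0.001 -0.    -1.   ] F [-0.   0.2 -0.3] gw 85.8 q [ 0.4   0.56 -0.47  1.59  0.28  1.06 -0.17]
turn about tool x (deg): 87.5  or -92.5
shift now-axes [   7.6 -249.1 -423.3]  after-turn axes [   7.8 -433.8  230.5] world [-241.8  427.6   -7.3]
```

View pics/c14.png

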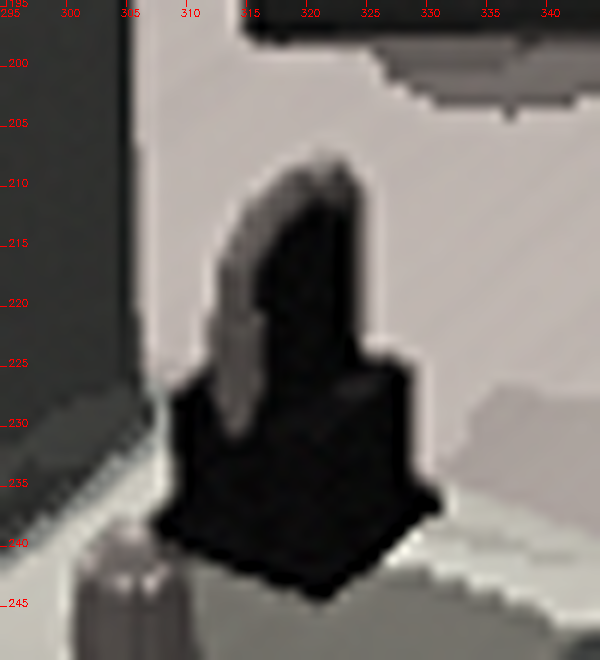

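C's flange corners match z=0.03 once the known pixel bias is included, so it is seated. A and B are unmoved. On to B.

```bash
python3 -m pendant '[[1,-31,-53,0],[1,-31,-53,0],[1,-31,-53,0],[1,-31,-53,0],[1,-31,-53,0],[1,-31,-53,0],[1,-31,-53,0],[1,-32,-52,0],[0,0,0,0]]'; python3 -m pendant '[[0,0,0,-10.3],[0,0,0,-10.3],[0,0,0,-10.3],[0,0,0,-10.3],[0,0,0,-10.3],[0,0,0,-10.3],[0,0,0,-10.3],[0,0,0,-10.3],[0,0,0,-10.1],[0,0,0,0],[0,0,0,0]]'; python3 plan.py .3725 .3185 .068 91.4
```

```text
clock: 11.55
position: [0.3693, 0.3218, 0.2192]
tool_rot: [-1.883, 1.568, 2.819]
force: [0.5, -1.1, -0.9]
grip_width: 0.0858
clock: 12.92
position: [0.3726, 0.3178, 0.2197]
tool_rot: [-2.737, 1.57, -2.715]
force: [-0.9, -0.6, 0.4]
grip_width: 0.0852
t12.93 tcp [372.6 317.8 219.7] jaw 91.3 toolx [-0.001 -0.    -1.   ] F [-0.9 -0.6  0.4] gw 85.2 q [-0.07  0.48 -1.01  1.92  0.49  1.    0.3 ]
turn about tool x (deg): -0.1  or 179.9
shift now-axes [1.517e+02 7.000e-01 1.000e-01]  after-turn axes [1.517e+02 7.000e-01 1.000e-01] world [-1.000e-01  7.000e-01 -1.517e+02]
```

```bash
python3 -m pendant '[[40,0,0,0],[40,0,0,0],[40,0,0,0],[31,0,0,0],[0,0,0,0]]'; python3 -m pendant '[[0,0,0,0],[0,0,0,0],[0,0,0,0],[0,0,0,0],[0,0,0,0],[0,0,0,0],[0,0,0,0]]' -1 60;python3 plan.py .3725 .3185 .068 91.4; python3 - <<'E'
from look import *
S=shot('side','s7.png'); crop(S['img'],240,230,380,370,5,'c15.png')
E
```

```text
clock: 13.55
position: [0.3716, 0.3176, 0.0678]
tool_rot: [-2.459, 1.568, -2.435]
force: [0.4, 0.1, 0.7]
grip_width: 0.0853
clock: 14.42
position: [0.3728, 0.3183, 0.0697]
tool_rot: [0.03, 1.57, 0.056]
force: [-1.2, -2.6, 11.1]
grip_width: 0.0149
t14.43 tcp [372.8 318.3  69.7] jaw 91.5 toolx [ 0.001  0.    -1.   ] F [-1.2 -2.6 11.1] gw 14.9 q [-0.23  0.69 -0.81  2.04  0.77  0.73  0.06]
turn about tool x (deg): 0.1  or -179.9
shift now-axes [ 1.7  0.3 -0.3]  after-turn axes [ 1.7  0.3 -0.3] world [-0.3  0.2 -1.7]
```

View pics/c15.png

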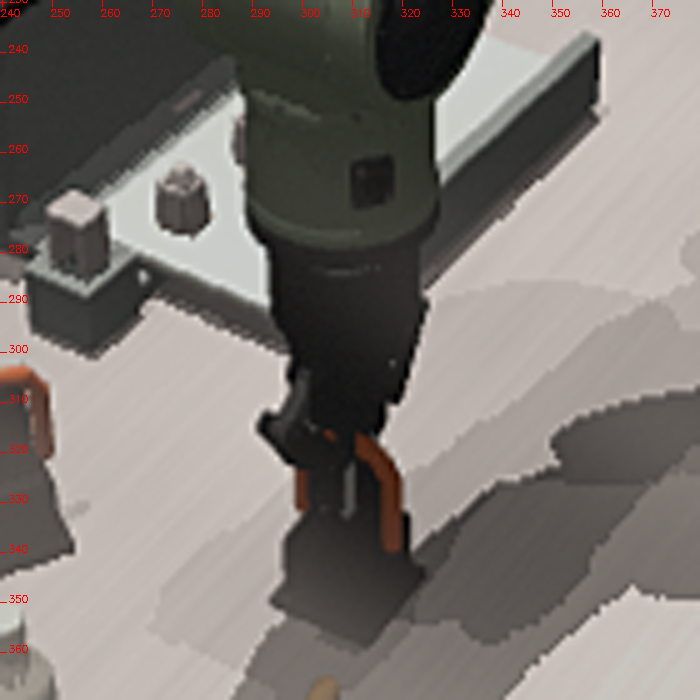

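Gripped at 14.9 mm with TCP 0.0697, so the seated TCP z should be about 0.0997. Lifting and turning for spigot 1.

```bash
python3 -m pendant '[[-20,0,0,0],[-50,0,0,0],[-60,0,0,0],[0,0,0,0]]' -1 100; python3 -m pendant '[[0,0,0,10.3],[0,0,0,10.3],[0,0,0,10.3],[0,0,0,10.3],[0,0,0,10.3],[0,0,0,10.3],[0,0,0,10.3],[0,0,0,10.3],[0,0,0,10.1],[0,0,0,0],[0,0,0,0]]'; python3 plan.py .617 .050 .2 -1
```

```text
clock: 14.98
position: [0.3736, 0.3194, 0.2027]
tool_rot: [0.562, 1.565, 0.588]
force: [0.6, -0.5, -2.0]
grip_width: 0.0146
clock: 16.35
position: [0.3724, 0.3181, 0.1988]
tool_rot: [-0.674, 1.57, -2.258]
force: [-0.0, -0.4, -1.1]
grip_width: 0.0143
t16.35 tcp [372.4 318.1 198.8] jaw -0.7 toolx [-0. -0. -1.] F [-0.  -0.4 -1.1] gw 14.3 q [-0.36  0.4  -0.6   1.96  0.29  0.87 -1.13]
turn about tool x (deg): 0.3  or -179.7
shift now-axes [ -1.1 248.1 265. ]  after-turn axes [ -1.1 249.3 263.8] world [ 244.6 -268.1    1.2]
```

```bash
python3 -m pendant '[[-1,42,44,0.3],[0,42,44,0],[0,42,44,0],[0,41,44,0],[0,41,44,0],[0,41,44,0],[0,0,0,0],[0,0,0,0],[0,0,0,0]]'; python3 plan.py .617 .050 .13 -1; python3 - <<'E'
from look import *
S=grab_frame('side'); p=bot.observe()['position']
a=np.radians(-1.0)
print(p.round(4))
for sx,sy in((1,1),(-1,1),(-1,-1),(1,-1)):
    X=[p[0]+.031*(sx*np.cos(a)-sy*np.sin(a)),p[1]+.031*(sx*np.sin(a)+sy*np.cos(a)),p[2]-.0697]
    print(sx,sy,proj(S,X).round(1))
print([proj(S,[.617,.050,z]).round(1) for z in(.03,.071)])
crop(S['img'],265,195,325,265,10,'c16.png',5)
E
```

```text
clock: 17.48
position: [0.6152, 0.05, 0.2001]
tool_rot: [-2.395, 1.57, 2.298]
force: [0.9, -0.5, -1.0]
grip_width: 0.0147
t17.48 tcp [615.2  50.  200.1] jaw -1.1 toolx [-0.  0. -1.] F [ 0.9 -0.5 -1. ] gw 14.7 q [ 0.15  0.58 -0.49  1.63  0.31  1.01 -0.46]
turn about tool x (deg): -0.1  or 179.9
shift now-axes [70.1  1.8  0. ]  after-turn axes [70.1  1.8  0. ] world [  1.8  -0.  -70.1]
[0.6153 0.05   0.2003]
1 1 [277.4 237. ]
-1 1 [293.6 243.2]
-1 -1 [305.1 233.9]
1 -1 [289.1 228.1]
[array([291.8, 261.4]), array([291.5, 251. ])]
```

View pics/c16.png

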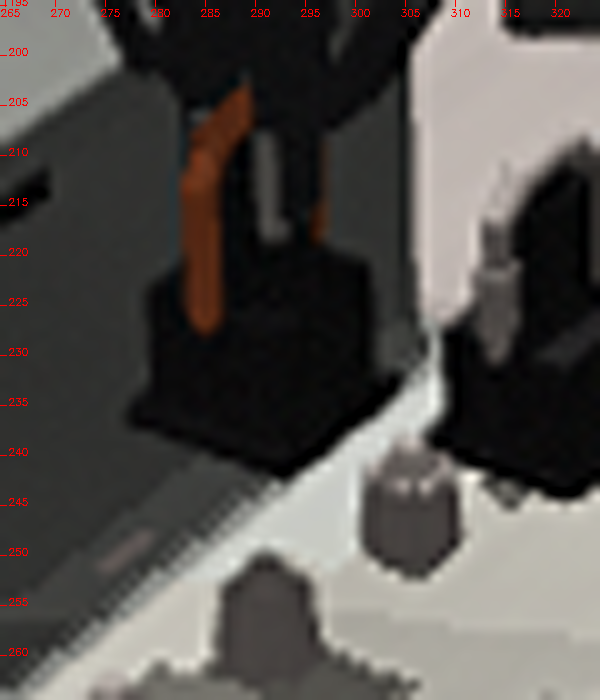

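Flange and spigot residuals agree again: (-0.6,-0.9) against (-0.8,-1.0) px. Lowering with a 1.5 mm shift.

```bash
python3 -m pendant '[[30,1.5,0,0],[25,0,0,0],[10,0,0,0],[6,0,0,0],[0,0,0,0]]'; python3 plan.py; python3 -m pendant '[[5,0,0,0],[5,0,0,0],[5,0,0,0],[0,0,0,0]]'; python3 plan.py .617 .05 .0997 -1
```

```text
clock: 18.15
position: [0.6174, 0.0491, 0.1295]
tool_rot: [1.745, 1.57, 0.152]
force: [-1.3, 0.1, -1.1]
grip_width: 0.0144
t18.15 tcp [617.4  49.1 129.5] jaw -1.3 toolx [ 0.  0. -1.] F [-1.3  0.1 -1.1] gw 14.4 q [ 0.13  0.67 -0.46  1.69  0.36  0.88 -0.5 ]
clock: 18.65
position: [0.6173, 0.0489, 0.1137]
tool_rot: [-1.81, 1.571, 2.88]
force: [-0.2, 0.3, -2.0]
grip_width: 0.0143
t18.65 tcp [617.3  48.9 113.7] jaw -1.3 toolx [-0.  0. -1.] F [-0.2  0.3 -2. ] gw 14.3 q [ 0.13  0.69 -0.45  1.69  0.38  0.85 -0.51]
turn about tool x (deg): -0.3  or 179.7
shift now-axes [14.  -0.3 -1.1]  after-turn axes [14.  -0.3 -1.1] world [ -0.3   1.1 -14. ]
```

```bash
python3 -m pendant '[[4,0,0,0],[3,0,0,0],[3,0,0,0],[0,0,0,0]]'; python3 plan.py;  python3 -m pendant '[[2,0,0,0],[1.5,0,0,0],[0,0,0,0]]'; python3 plan.py
```

```text
clock: 19.15
position: [0.6173, 0.049, 0.1039]
tool_rot: [-2.484, 1.571, 2.206]
force: [1.7, 0.8, -2.0]
grip_width: 0.0146
t19.15 tcp [617.3  49.  103.9] jaw -1.3 toolx [-0.  0. -1.] F [ 1.7  0.8 -2. ] gw 14.6 q [ 0.12  0.7  -0.44  1.7   0.38  0.83 -0.52]
clock: 19.52
position: [0.6174, 0.049, 0.101]
tool_rot: [1.756, 1.57, 0.163]
force: [0.7, 0.8, 5.7]
grip_width: 0.0142
t19.52 tcp [617.4  49.  101. ] jaw -1.3 toolx [ 0.  0. -1.] F [0.7 0.8 5.7] gw 14.2 q [ 0.12  0.7  -0.44  1.7   0.39  0.82 -0.52]
```

```bash
python3 -m pendant '[[1.5,0,0,0],[1,0,0,0],[0,0,0,0]]'; python3 plan.py;  python3 -m pendant '[[1.5,0,0,0],[0,0,0,0]]'; python3 plan.py
```

```text
clock: 19.9
position: [0.6183, 0.0491, 0.0997]
tool_rot: [1.641, 1.568, 0.048]
force: [-0.7, -0.4, 20.4]
grip_width: 0.0147
t19.90 tcp [618.3  49.1  99.7] jaw -1.3 toolx [ 0.003  0.    -1.   ] F [-0.7 -0.4 20.4] gw 14.7 q [ 0.12  0.7  -0.44  1.7   0.39  0.82 -0.52]
clock: 20.15
position: [0.6196, 0.0491, 0.0996]
tool_rot: [1.627, 1.565, 0.033]
force: [-0.3, -2.1, 37.1]
grip_width: 0.014
t20.15 tcp [619.6  49.1  99.6] jaw -1.3 toolx [ 0.006  0.    -1.   ] F [-0.3 -2.1 37.1] gw 14.0 q [ 0.12  0.7  -0.44  1.7   0.39  0.82 -0.52]
```

Stalled at 99.6 mm, where 99.7 was predicted, under 37 N, so B looks seated. Unload and release.

```bash
python3 -m pendant '[[-2,0,0,0],[-1,0,0,0],[0,0,0,0]]'; python3 plan.py; python3 -m pendant '[[0,0,0,0],[0,0,0,0],[0,0,0,0],[0,0,0,0],[0,0,0,0],[0,0,0,0]]' 1 60; python3 -m pendant '[[-30,0,0,0],[-50,0,0,0],[-50,0,0,0],[0,0,0,0]]';python3 plan.py; python3 - <<'E'
from look import *
S=shot('side','s8.png'); crop(S['img'],190,180,350,320,5,'c17.png')
print([proj(S,[.6173+a,.049+b,.03]).round(1) for a,b in((.031,.031),(-.031,.031),(-.031,-.031))])
from meas import *
go('A',.5585,.383,58)
E
python3 plan.py .5587 .3833 .22 148
```

```text
clock: 20.52
position: [0.6173, 0.0491, 0.0998]
tool_rot: [2.332, 1.571, 0.738]
force: [0.0, 1.4, 7.3]
grip_width: 0.0144
t20.52 tcp [617.3  49.1  99.8] jaw -1.3 toolx [ 0.  0. -1.] F [0.  1.4 7.3] gw 14.4 q [ 0.12  0.7  -0.44  1.7   0.39  0.82 -0.52]
clock: 21.28
position: [0.6173, 0.0489, 0.0996]
tool_rot: [-1.615, 1.571, 3.075]
force: [0.1, -1.0, -0.1]
grip_width: 0.0858
clock: 21.78
position: [0.6188, 0.0493, 0.2334]
tool_rot: [1.686, 1.565, 0.092]
force: [-0.0, -0.1, -0.5]
grip_width: 0.0854
t21.77 tcp [618.8  49.3 233.4] jaw -1.3 toolx [ 0.006  0.001 -1.   ] F [-0.  -0.1 -0.5] gw 85.4 q [ 0.16  0.55 -0.5   1.6   0.29  1.07 -0.44]
[array([278.5, 263. ]), array([294.4, 269.2]), array([305.3, 259.4])]
A [5.5840000e-01 3.8350000e-01 5.7221800e+01 4.2405220e+02 1.9363334e+03]
t21.93 tcp [616.9  48.7 228.8] jaw -1.3 toolx [-0.001 -0.    -1.   ] F [-0.6  0.2  0. ] gw 85.5 q [ 0.16  0.55 -0.5   1.6   0.29  1.06 -0.44]
turn about tool x (deg): 30.7  or -149.3
shift now-axes [   8.8  -65.7 -333.2]  after-turn axes [   9.  -226.7 -252.9] world [-58.2 334.6  -8.8]
```

View pics/c17.png

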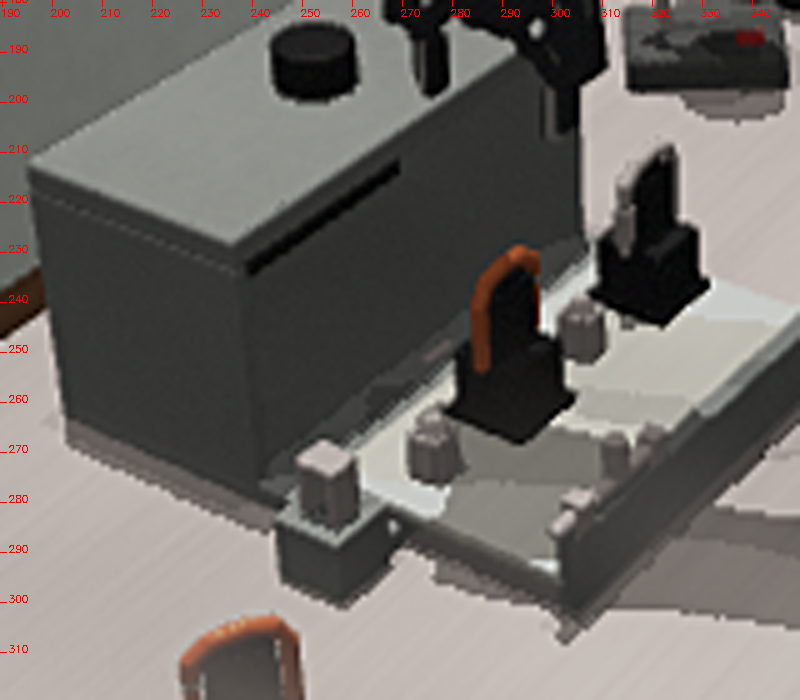

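B's flange corners match seated at z=0.03 within the camera bias. A is unmoved at (0.5586, 0.3834), 57.5°. Going to A.

```bash
python3 -m pendant '[[1,-9.4,-47.6,0],[1,-9.4,-47.6,0],[1,-9.4,-47.6,0],[1,-9.4,-47.6,0],[1,-9.4,-47.6,0],[1,-9.4,-47.6,0],[1,-9.4,-47.6,0],[0,0,0,10.4],[0,0,0,10.4],[0,0,0,10.4],[0,0,0,0],[0,0,0,0]]'; python3 plan.py .5586 .3834 .068 147.5
```

```text
clock: 23.42
position: [0.5587, 0.3834, 0.2219]
tool_rot: [-0.394, 1.57, -2.527]
force: [0.8, 0.1, 0.9]
grip_width: 0.0852
t23.43 tcp [558.7 383.4 221.9] jaw -32.2 toolx [-0.001 -0.001 -1.   ] F [0.8 0.1 0.9] gw 85.2 q [-0.45  0.64 -0.39  1.44  0.25  1.11 -1.45]
turn about tool x (deg): 0.3  or -179.7
shift now-axes [ 1.539e+02 -0.000e+00 -1.000e-01]  after-turn axes [ 1.539e+02 -0.000e+00 -1.000e-01] world [-1.000e-01  0.000e+00 -1.539e+02]
```

```bash
python3 -m pendant '[[40,0,0,0],[40,0,0,0],[40,0,0,0],[33,0,0,0],[0,0,0,0]]'; python3 -m pendant '[[0,0,0,0],[0,0,0,0],[0,0,0,0],[0,0,0,0],[0,0,0,0],[0,0,0,0],[0,0,0,0]]' -1 60;python3 plan.py .5586 .3834 .068 147.5; python3 - <<'E'
from look import *
S=shot('side','s9.png'); crop(S['img'],180,230,320,370,5,'c18.png')
E
```

```text
clock: 24.05
position: [0.5577, 0.3825, 0.0672]
tool_rot: [-0.461, 1.566, -2.596]
force: [0.0, 0.7, 1.4]
grip_width: 0.085
clock: 24.92
position: [0.5593, 0.3835, 0.0702]
tool_rot: [2.543, 1.57, 0.405]
force: [-0.2, -1.6, 6.8]
grip_width: 0.0149
t24.93 tcp [559.3 383.5  70.2] jaw -32.5 toolx [ 0.001  0.    -1.   ] F [-0.2 -1.6  6.8] gw 14.9 q [-0.48  0.81 -0.34  1.55  0.33  0.84 -1.51]
turn about tool x (deg): 0.0  or -180.0
shift now-axes [ 2.2 -0.6  0.5]  after-turn axes [ 2.2 -0.6  0.5] world [-0.7 -0.1 -2.2]
```

View pics/c18.png

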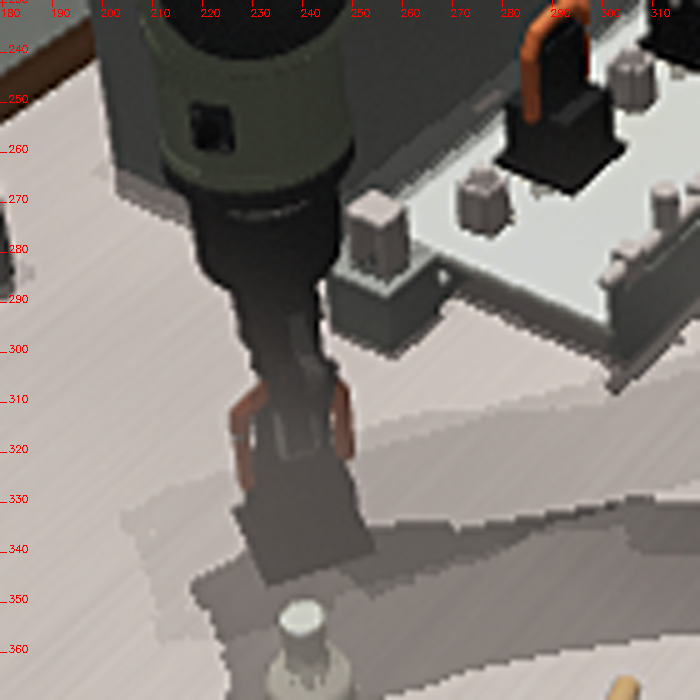

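A is gripped, TCP at 0.0702, so seated should be about 0.1002. Lift and turn for spigot 0 at about (0.619, 0.128).

```bash
python3 -m pendant '[[-20,0,0,0],[-55,0,0,0],[-58,0,0,0],[0,0,0,0],[0,0,0,-10.4],[0,0,0,-10.4],[0,0,0,-10.4],[0,0,0,0],[0,0,0,0]]' -1 100; python3 plan.py .619 .128 .2 -1.2
```

```text
clock: 26.1
position: [0.5589, 0.3833, 0.2026]
tool_rot: [-0.929, 1.57, -2.526]
force: [0.2, 0.1, -2.0]
grip_width: 0.0144
t26.10 tcp [558.9 383.3 202.6] jaw -1.5 toolx [-0. -0. -1.] F [ 0.2  0.1 -2. ] gw 14.4 q [-0.38  0.68 -0.51  1.46  0.35  1.1  -0.98]
turn about tool x (deg): -0.3  or 179.7
shift now-axes [  2.6  66.9 253.6]  after-turn axes [  2.6  65.4 254. ] world [  60.1 -255.3   -2.6]
```

```bash
python3 -m pendant '[[0,13.2,50.7,-0.3],[0,13.2,50.7,0],[0,13.2,50.7,0],[0,13.2,50.7,0],[2,13.2,50.7,0],[0,0,0,0],[0,0,0,0],[0,0,0,0]]'; python3 plan.py .619 .128 .13 -1.2; python3 - <<'E'
from look import *
S=grab_frame('side'); p=bot.observe()['position']
a=np.radians(-1.2)
print(p.round(4))
for sx,sy in((1,1),(-1,1),(-1,-1),(1,-1)):
    X=[p[0]+.031*(sx*np.cos(a)-sy*np.sin(a)),p[1]+.031*(sx*np.sin(a)+sy*np.cos(a)),p[2]-.0702]
    print(sx,sy,proj(S,X).round(1))
print([proj(S,[.619,.128,z]).round(1) for z in(.03,.071)])
crop(S['img'],245,205,305,280,9,'c19.png',5)
E
```

```text
clock: 27.1
position: [0.62, 0.1303, 0.2007]
tool_rot: [3.141, 1.57, 1.554]
force: [0.1, 0.9, -0.3]
grip_width: 0.0141
t27.10 tcp [620.  130.3 200.7] jaw -0.9 toolx [ 0.  0. -1.] F [ 0.1  0.9 -0.3] gw 14.1 q [ 0.04  0.61 -0.51  1.59  0.33  1.03 -0.59]
turn about tool x (deg): 0.3  or -179.7
shift now-axes [70.7 -1.   2.3]  after-turn axes [70.7 -0.9  2.3] world [ -1.   -2.3 -70.7]
[0.62   0.1302 0.2007]
1 1 [260.3 249. ]
-1 1 [276.8 255.6]
-1 -1 [289.2 245.7]
1 -1 [273.  239.5]
[array([277. , 273.6]), array([276.4, 263. ])]
```

View pics/c19.png

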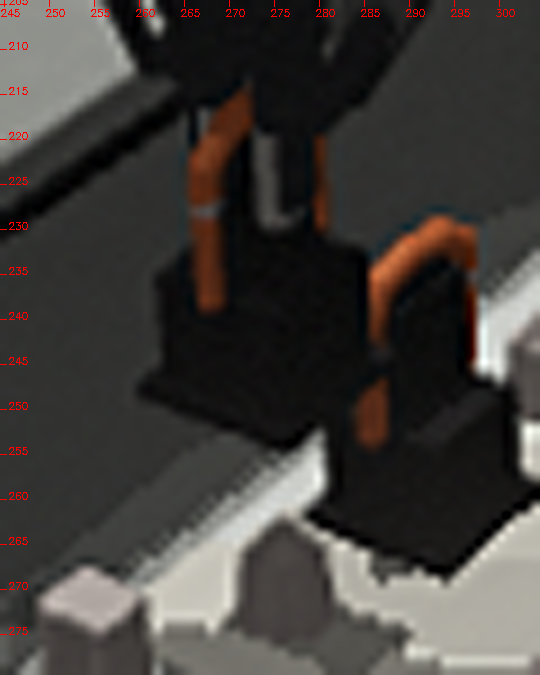

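The residuals agree to 0.2 px. Shift 1.5 mm and lower.

```bash
python3 -m pendant '[[30,-0.8,1.8,0],[25,0,0,0],[10,0,0,0],[6,0,0,0],[0,0,0,0]]'; python3 plan.py; python3 -m pendant '[[5,0,0,0],[5,0,0,0],[5,0,0,0],[0,0,0,0]]'; python3 plan.py .619 .128 .1002 -1
```

```text
clock: 27.78
position: [0.6196, 0.1273, 0.1299]
tool_rot: [2.087, 1.57, 0.5]
force: [-1.0, -0.4, -1.1]
grip_width: 0.0143
t27.77 tcp [619.6 127.3 129.9] jaw -1.0 toolx [ 0.  0. -1.] F [-1.  -0.4 -1.1] gw 14.3 q [ 0.02  0.69 -0.48  1.65  0.38  0.9  -0.63]
clock: 28.28
position: [0.6194, 0.1275, 0.1143]
tool_rot: [-2.772, 1.57, 1.924]
force: [0.4, 4.2, -2.3]
grip_width: 0.014
t28.27 tcp [619.4 127.5 114.3] jaw -1.0 toolx [-0.     0.001 -1.   ] F [ 0.4  4.2 -2.3] gw 14.0 q [ 0.01  0.71 -0.47  1.66  0.4   0.87 -0.64]
turn about tool x (deg): 0.0  or -180.0
shift now-axes [14.1 -0.4 -0.4]  after-turn axes [14.1 -0.4 -0.4] world [ -0.4   0.5 -14.1]
```

Lateral force is +4 N in y, so I shift 1 mm to +y (tool -z) while pressing.

```bash
python3 -m pendant '[[4,0,-0.7,0],[3,0,-0.3,0],[3,0,0,0],[0,0,0,0]]'; python3 plan.py;  python3 -m pendant '[[2,0,0,0],[1.5,0,0,0],[0,0,0,0]]'; python3 plan.py
```

```text
clock: 28.78
position: [0.6194, 0.1285, 0.1043]
tool_rot: [-2.769, 1.57, 1.926]
force: [-0.9, 5.7, -0.6]
grip_width: 0.0144
t28.77 tcp [619.4 128.5 104.3] jaw -1.0 toolx [-0.     0.001 -1.   ] F [-0.9  5.7 -0.6] gw 14.4 q [ 0.01  0.72 -0.47  1.66  0.4   0.86 -0.64]
clock: 29.15
position: [0.6199, 0.1286, 0.1015]
tool_rot: [2.289, 1.57, 0.701]
force: [-0.7, 5.2, 6.3]
grip_width: 0.0143
t29.15 tcp [619.9 128.6 101.5] jaw -1.0 toolx [ 0.001  0.001 -1.   ] F [-0.7  5.2  6.3] gw 14.3 q [ 0.01  0.72 -0.47  1.66  0.41  0.85 -0.65]
```

```bash
python3 -m pendant '[[1.5,0,0,0],[1,0,0,0],[0,0,0,0]]'; python3 plan.py
```

```text
clock: 29.52
position: [0.6207, 0.1289, 0.1001]
tool_rot: [1.987, 1.567, 0.399]
force: [-0.1, 5.7, 19.8]
grip_width: 0.0145
t29.52 tcp [620.7 128.9 100.1] jaw -1.0 toolx [ 0.003  0.001 -1.   ] F [-0.1  5.7 19.8] gw 14.5 q [ 0.01  0.73 -0.47  1.66  0.41  0.85 -0.65]
```

```bash
python3 -m pendant '[[1.5,0,-0.3,0],[0,0,0,0]]'; python3 plan.py; python3 -m pendant '[[-2,0,0,0],[-1,0,0,0],[0,0,0,0]]'; python3 plan.py; python3 -m pendant '[[0,0,0,0],[0,0,0,0],[0,0,0,0],[0,0,0,0],[0,0,0,0],[0,0,0,0]]' 1 60; python3 -m pendant '[[-30,0,0,0],[-50,0,0,0],[-50,0,0,0],[0,0,0,0]]';python3 plan.py; python3 - <<'E'
from look import *
S=shot('side','s10.png'); crop(S['img'],235,190,345,310,6,'c20.png')
T=shot('top','t10.png')
for c in((.614,-.1093),(.6173,.049),(.6195,.1287)): print([proj(S,[c[0]+a,c[1]+b,.03]).round(1) for a,b in((.031,.031),(-.031,.031),(-.031,-.031))])
E
```

```text
clock: 29.78
position: [0.6219, 0.129, 0.1]
tool_rot: [1.793, 1.565, 0.205]
force: [0.2, 2.7, 35.2]
grip_width: 0.0146
t29.77 tcp [621.9 129.  100. ] jaw -1.0 toolx [ 0.006  0.001 -1.   ] F [ 0.2  2.7 35.2] gw 14.6 q [ 0.01  0.73 -0.46  1.66  0.41  0.85 -0.65]
clock: 30.15
position: [0.62, 0.1288, 0.1003]
tool_rot: [2.153, 1.569, 0.565]
force: [1.6, 5.5, 2.5]
grip_width: 0.0142
t30.15 tcp [620.  128.8 100.3] jaw -1.0 toolx [ 0.001  0.001 -1.   ] F [1.6 5.5 2.5] gw 14.2 q [ 0.01  0.73 -0.47  1.66  0.41  0.85 -0.65]
clock: 30.9
position: [0.6195, 0.1283, 0.1001]
tool_rot: [1.542, 1.571, -0.046]
force: [-0.2, 0.1, -0.4]
grip_width: 0.0857
clock: 31.4
position: [0.621, 0.1289, 0.234]
tool_rot: [1.812, 1.565, 0.224]
force: [0.3, 0.2, -0.4]
grip_width: 0.0854
t31.40 tcp [621.  128.9 234. ] jaw -1.0 toolx [ 0.006  0.001 -1.   ] F [ 0.3  0.2 -0.4] gw 85.4 q [ 0.05  0.57 -0.52  1.56  0.31  1.09 -0.57]
[array([306.6, 240.1]), array([321.9, 245.6]), array([331.5, 237. ])]
[array([278.5, 263. ]), array([294.4, 269.2]), array([305.3, 259.4])]
[array([262.8, 275.6]), array([279. , 282.2]), array([290.6, 271.8])]
```

View pics/c20.png

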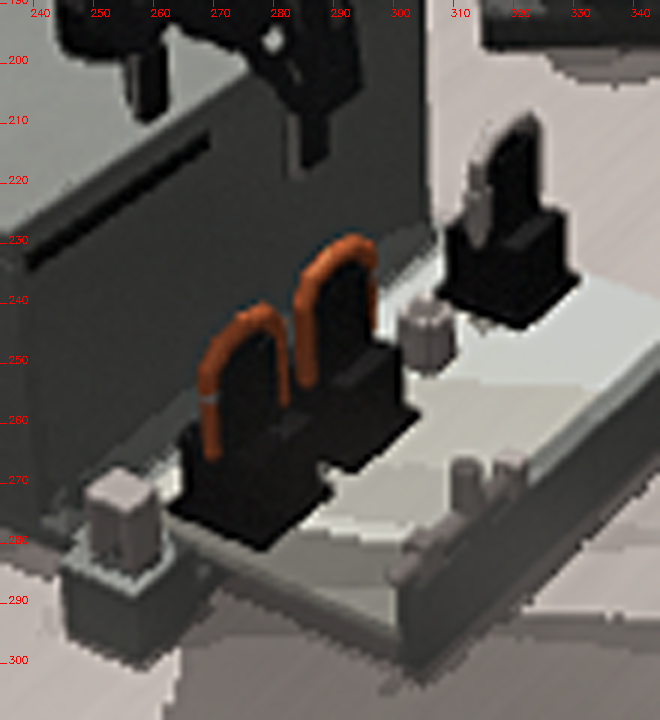

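View pics/t10.png

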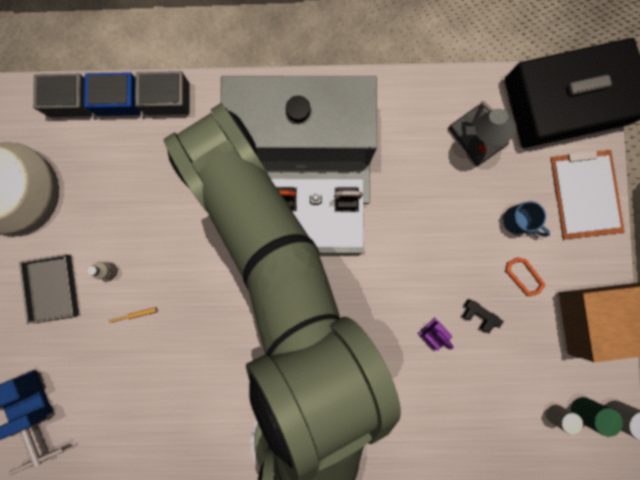

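All three flanges sit on the deck: corners agree with z=0.03 within about 1.5 px, which is the camera bias. The bystanders look unmoved. Now shut the gripper and go in front of the panel's bare right half.

```bash
python3 -m pendant '[[0,-41,32,0],[0,-41,32,0],[0,-41,32,0],[0,-41,32,0],[0,-41,32,0],[0,0,0,0],[0,0,0,0]]' -1 60; python3 plan.py .42 -.03 .04 -1
```

```text
clock: 32.38
position: [0.412, -0.028, 0.2297]
tool_rot: [-2.356, 1.57, 2.339]
force: [1.3, 0.3, 0.0]
grip_width: -0.0002
t32.38 tcp [412.  -28.  229.7] jaw -1.0 toolx [-0.  0. -1.] F [1.3 0.3 0. ] gw -0.2 q [ 0.43  0.22 -0.58  2.1   0.16  0.86 -0.26]
turn about tool x (deg): -0.0  or 180.0
shift now-axes [189.7   8.1   1.9]  after-turn axes [189.7   8.1   1.9] world [   8.    -2.  -189.7]
```

```bash
python3 -m pendant '[[45,12,0,0],[50,0,0,0],[50,0,0,0],[44,0,0,0],[0,0,0,0],[0,0,0,0]]'; python3 plan.py .48 -.03 .04 -1;python3 - <<'E'
from look import *
S=shot('side','s11.png'); crop(S['img'],270,150,410,300,5,'c21.png')
E
```

```text
clock: 33.12
position: [0.4245, -0.0277, 0.042]
tool_rot: [2.029, 1.57, 0.442]
force: [1.6, 0.6, 0.9]
grip_width: 0.0001
t33.12 tcp [424.5 -27.7  42. ] jaw -0.9 toolx [ 0.  0. -1.] F [1.6 0.6 0.9] gw 0.1 q [ 0.21  0.58 -0.37  2.23  0.51  0.41 -0.59]
turn about tool x (deg): 0.1  or -179.9
shift now-axes [ 2.  55.5  1.4]  after-turn axes [ 2.  55.5  1.4] world [55.5 -2.3 -2. ]
```

View pics/c21.png

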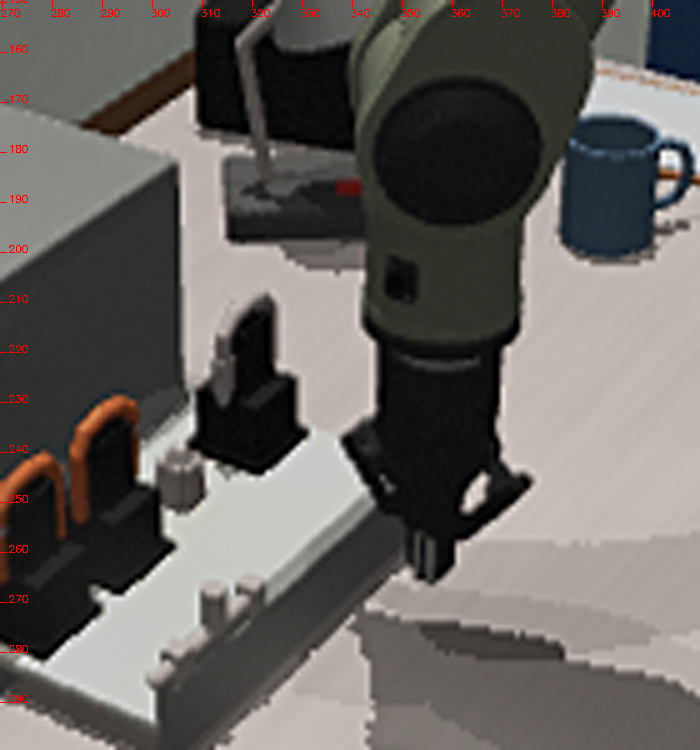

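The gripper is in front of the panel. Its flared knuckles stay above the panel top. Push in gradually.

```bash
python3 -m pendant '[[0,10,0,0],[0,10,0,0],[0,10,0,0],[0,8,0,0],[0,8,0,0],[0,8,0,0],[0,0,0,0]]'; python3 plan.py; python3 - <<'E'
from look import *
S=shot('side','s12.png'); crop(S['img'],250,150,390,300,5,'c22.png')
E
```

```text
clock: 34.05
position: [0.4784, -0.0292, 0.041]
tool_rot: [2.074, 1.57, 0.485]
force: [0.3, 0.1, -0.5]
grip_width: 0.0
t34.05 tcp [478.4 -29.2  41. ] jaw -1.0 toolx [ 0.001  0.    -1.   ] F [ 0.3  0.1 -0.5] gw 0.0 q [ 0.23  0.63 -0.39  2.1   0.49  0.5  -0.54]
```

View pics/c22.png

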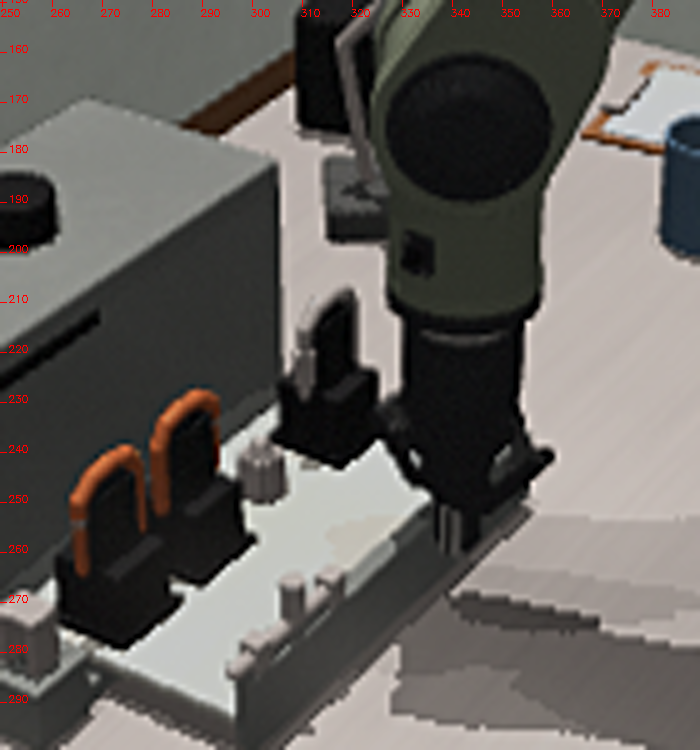

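The drawer has begun to move: the panel corner went from (303,304) to (297,303). Continuing.

```bash
python3 -m pendant '[[0,10,0,0],[0,10,0,0],[0,10,0,0],[0,10,0,0],[0,10,0,0],[0,10,0,0],[0,10,0,0],[0,10,0,0],[0,0,0,0]]'; python3 plan.py; python3 - <<'E'
from look import *
S=shot('side','s13.png'); crop(S['img'],190,120,350,300,4,'c23.png')
E
```

```text
clock: 35.22
position: [0.5588, -0.0303, 0.0412]
tool_rot: [2.045, 1.569, 0.457]
force: [0.9, 0.3, -0.3]
grip_width: -0.0002
t35.23 tcp [558.8 -30.3  41.2] jaw -1.0 toolx [ 0.001  0.001 -1.   ] F [ 0.9  0.3 -0.3] gw -0.2 q [ 0.24  0.72 -0.41  1.89  0.46  0.63 -0.48]
```

View pics/c23.png

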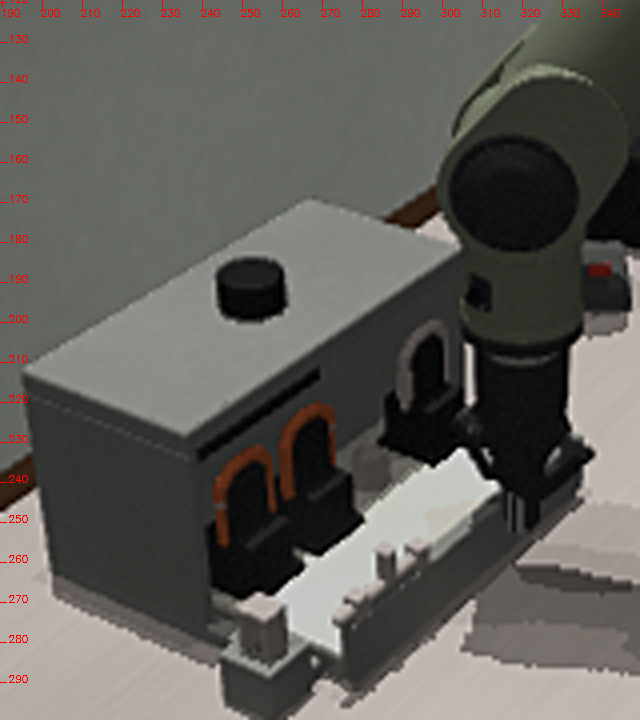

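```bash
python3 -m pendant '[[0,7,0,0],[0,7,0,0],[0,6,0,0],[0,4,0,0],[0,0,0,0]]'; python3 plan.py; python3 -m pendant '[[0,4,0,0],[0,4,0,0],[0,0,0,0]]'; python3 plan.py;  python3 -m pendant '[[0,3,0,0],[0,3,0,0],[0,0,0,0]]'; python3 plan.py
```

```text
clock: 35.9
position: [0.5823, -0.031, 0.0411]
tool_rot: [1.852, 1.57, 0.264]
force: [0.0, 0.7, 0.2]
grip_width: 0.0004
t35.90 tcp [582.3 -31.   41.1] jaw -1.0 toolx [ 0.001  0.    -1.   ] F [0.  0.7 0.2] gw 0.4 q [ 0.24  0.74 -0.41  1.82  0.46  0.67 -0.46]
clock: 36.28
position: [0.5903, -0.0311, 0.0412]
tool_rot: [1.851, 1.57, 0.263]
force: [0.4, -0.2, -0.4]
grip_width: -0.0002
t36.27 tcp [590.3 -31.1  41.2] jaw -1.0 toolx [ 0.001  0.    -1.   ] F [ 0.4 -0.2 -0.4] gw -0.2 q [ 0.24  0.75 -0.41  1.8   0.45  0.68 -0.45]
clock: 36.65
position: [0.5962, -0.0312, 0.0411]
tool_rot: [1.88, 1.57, 0.292]
force: [-0.4, -0.9, -0.3]
grip_width: 0.0003
t36.65 tcp [596.2 -31.2  41.1] jaw -1.0 toolx [ 0.001  0.    -1.   ] F [-0.4 -0.9 -0.3] gw 0.3 q [ 0.24  0.76 -0.42  1.79  0.45  0.69 -0.45]
```

```bash
for i in 1; do python3 - <<'E'
from look import *
S=shot('side','s14.png'); crop(S['img'],190,180,340,300,5,'c24.png')
E
done; python3 -m pendant '[[0,3,0,0],[0,2,0,0]]'
```

```text
clock: 36.95
position: [0.6005, -0.0314, 0.041]
tool_rot: [-1.428, 1.57, -3.016]
force: [-7.9, 0.8, 5.5]
grip_width: 0.0004
```

View pics/c24.png

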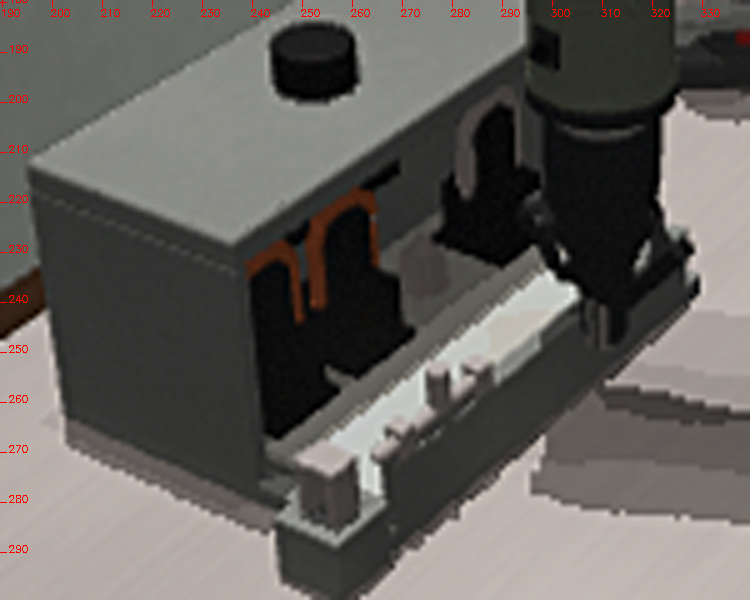

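Force -7.9 N in x, so this is the detent or the stop. Small steps on.

```bash
python3 -m pendant '[[0,1.5,0,0]]'; python3 -m pendant '[[0,1.5,0,0]]'; python3 -m pendant '[[0,1.5,0,0]]';python3 -m pendant '[[0,1.5,0,0]]'
```

```text
clock: 37.08
position: [0.6015, -0.0314, 0.041]
tool_rot: [-1.398, 1.569, -2.986]
force: [-9.5, 0.9, 6.2]
grip_width: 0.0
clock: 37.2
position: [0.603, -0.0315, 0.041]
tool_rot: [-1.371, 1.569, -2.959]
force: [-7.9, 0.6, 5.6]
grip_width: -0.0001
clock: 37.33
position: [0.6046, -0.0315, 0.041]
tool_rot: [-1.367, 1.569, -2.955]
force: [-6.3, -0.5, 3.9]
grip_width: -0.0002
clock: 37.45
position: [0.6063, -0.0315, 0.041]
tool_rot: [-1.373, 1.57, -2.961]
force: [-4.9, -0.0, 2.2]
grip_width: -0.0
```

Past the detent peak. Continue until the stop.

```bash
python3 -m pendant '[[0,1.5,0,0]]'; python3 -m pendant '[[0,1.5,0,0]]'; python3 -m pendant '[[0,1.5,0,0]]';python3 -m pendant '[[0,1,0,0]]'
```

```text
clock: 37.58
position: [0.6081, -0.0316, 0.0411]
tool_rot: [-1.333, 1.57, -2.921]
force: [-3.8, -0.4, 1.3]
grip_width: 0.0002
clock: 37.7
position: [0.6098, -0.0316, 0.041]
tool_rot: [-1.181, 1.571, -2.769]
force: [-7.4, -0.5, 1.4]
grip_width: -0.0001
clock: 37.83
position: [0.61, -0.0316, 0.041]
tool_rot: [-1.385, 1.568, -2.973]
force: [-19.8, 0.7, 13.8]
grip_width: -0.0003
clock: 37.95
position: [0.61, -0.0317, 0.0409]
tool_rot: [-1.388, 1.566, -2.976]
force: [-23.9, -0.1, 19.1]
grip_width: -0.0001
```

Hard stop at TCP x=0.610, 24 N. Back off and look.

```bash
python3 -m pendant '[[0,-3,0,0],[0,-15,0,0],[0,-20,0,0],[-40,-10,0,0],[-50,0,0,0],[-50,0,0,0],[0,0,0,0],[0,0,0,0]]'; python3 plan.py; python3 - <<'E'
from look import *
S=shot('side','s15.png'); crop(S['img'],190,180,350,310,5,'c25.png')
T=shot('top','t15.png'); crop(T['img'],195,140,335,240,5,'c26.png')
E
```

```text
clock: 38.95
position: [0.5644, -0.0309, 0.181]
tool_rot: [1.387, 1.57, -0.201]
force: [-0.1, -0.5, -0.1]
grip_width: 0.0001
t38.95 tcp [564.4 -30.9 181. ] jaw -1.0 toolx [ 0.001 -0.    -1.   ] F [-0.1 -0.5 -0.1] gw 0.1 q [ 0.32  0.53 -0.52  1.79  0.32  0.91 -0.36]
```

View pics/c25.png

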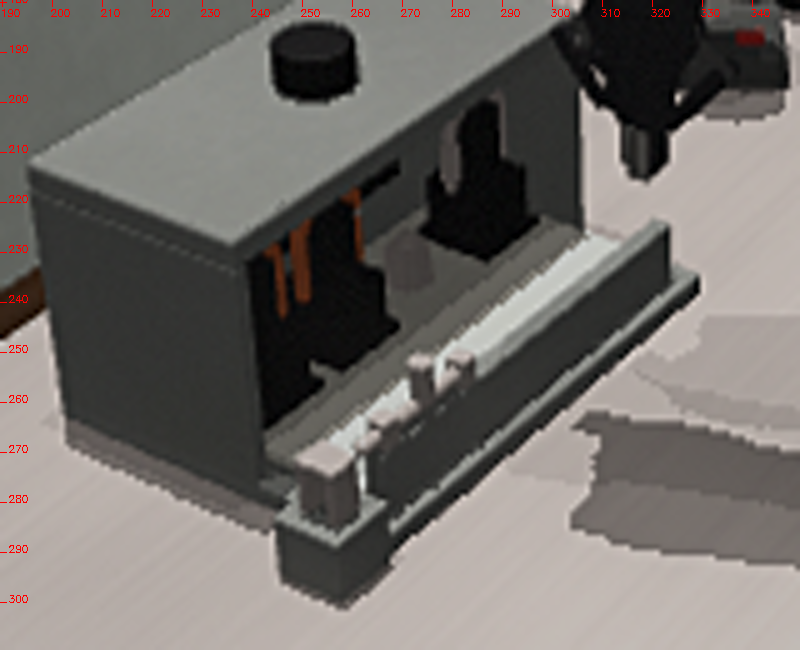

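View pics/c26.png

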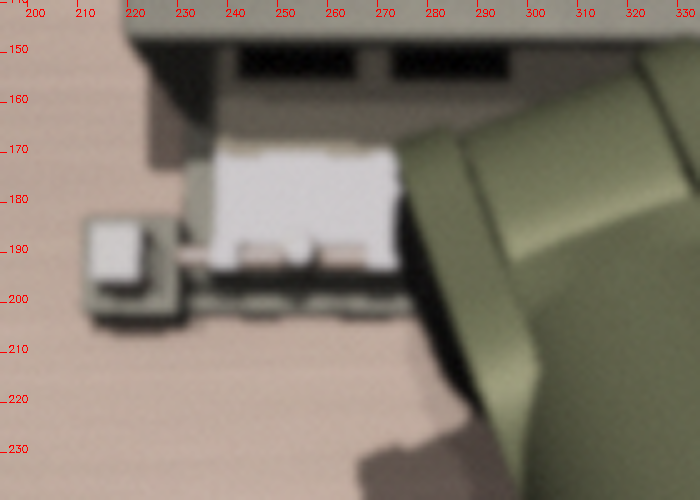

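Drawer home. The knob top is at top (253,190) and side (272.5,252). The right bracket is at top (269.5,191) and side (281,252).

```bash
python3 - <<'E'
from look import *
S=grab_frame('side');T=grab_frame('top')
crop(S['img'],245,235,295,285,14,'c27.png',5)
print('knob',tri(T,(252.8,190),S,(272.6,252)),atz(T,252.8,190,.102))
print('brk',tri(T,(269.5,191),S,(281,252.5)),atz(T,269.5,191,.085))
print('keeper',atz(T,216,190,.085),tri(T,(216,190),S,(254.5,271)))
E
python3 plan.py
```

```text
knob (array([0.63212706, 0.12290577, 0.10393413]), np.float64(0.005394551492597302)) [0.63007628 0.1217396  0.102     ]
brk (array([0.6316449 , 0.08369638, 0.07926931]), np.float64(0.0026187763004519734)) [0.62956339 0.08251641 0.085     ]
keeper [0.63467098 0.21498118 0.085     ] (array([0.63444149, 0.21447374, 0.08906929]), np.float64(0.0010184382157209814))
t39.15 tcp [564.  -30.7 180.2] jaw -1.0 toolx [-0.001  0.    -1.   ] F [ 0.2 -0.4 -0.6] gw 0.1 q [ 0.32  0.53 -0.52  1.79  0.32  0.91 -0.36]
```

View pics/c27.png

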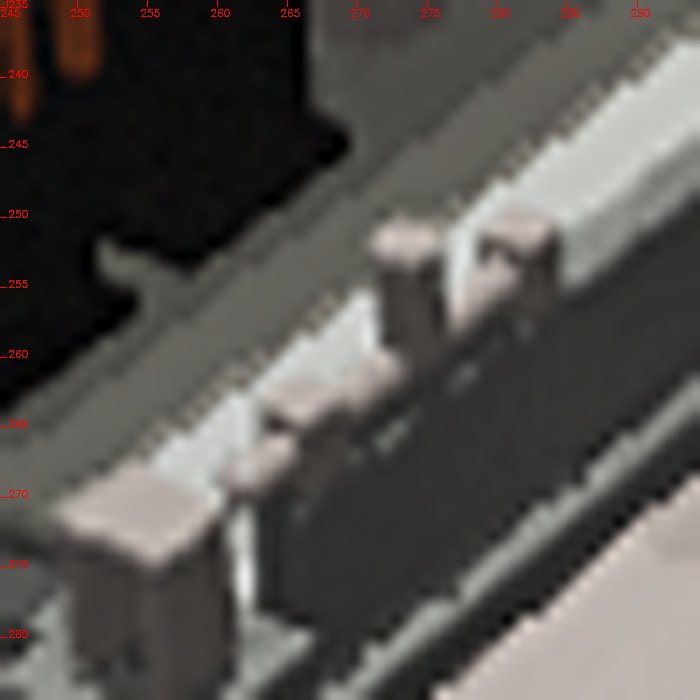

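Knob at about (0.631, 0.1215), so the bolt is about 7 mm from withdrawn, which fits the 0–8 mm start. The closed knuckles flare along the jaw axis, so I'll turn the jaws along y to stay clear of the hood.

```bash
python3 -m pendant '[[0,0,0,-10],[0,0,0,-10],[0,0,0,-10],[0,0,0,-10],[0,0,0,-10],[0,0,0,-10],[0,0,0,-10],[0,0,0,-10],[0,0,0,-10],[0,0,0,0],[0,0,0,0]]'; python3 plan.py .628 .088 .18 89
```

```text
clock: 40.52
position: [0.5642, -0.0307, 0.1808]
tool_rot: [2.656, 1.57, 2.635]
force: [-0.5, 0.1, 0.3]
grip_width: -0.0003
t40.52 tcp [564.2 -30.7 180.8] jaw 88.8 toolx [-0.  0. -1.] F [-0.5  0.1  0.3] gw -0.3 q [ 0.57  0.63 -0.89  1.78  0.57  1.01  1.  ]
turn about tool x (deg): -0.2  or 179.8
shift now-axes [  0.8 120.1  61.3]  after-turn axes [  0.8 119.8  61.7] world [ 63.8 118.7  -0.8]
```

```bash
python3 -m pendant '[[0,40,20.5,0],[0,40,20.5,0],[0,40,20.5,0],[0,0,0,0],[40,0,0,0],[28,0,0,0],[0,0,0,0],[0,0,0,0]]'; python3 plan.py .628 .088 .092 89; python3 - <<'E'
from look import *
S=shot('side','s16.png'); crop(S['img'],215,160,335,290,6,'c28.png')
E
```

```text
clock: 41.52
position: [0.6282, 0.0881, 0.1143]
tool_rot: [0.206, 1.57, 0.187]
force: [0.1, 0.7, 0.4]
grip_width: 0.0002
t41.52 tcp [628.2  88.1 114.3] jaw 88.9 toolx [ 0.001  0.    -1.   ] F [0.1 0.7 0.4] gw 0.2 q [ 0.28  0.8  -0.81  1.64  0.67  1.    0.79]
turn about tool x (deg): -0.1  or 179.9
shift now-axes [22.3 -0.1 -0.3]  after-turn axes [22.3 -0.1 -0.3] world [ -0.2  -0.1 -22.3]
```

View pics/c28.png

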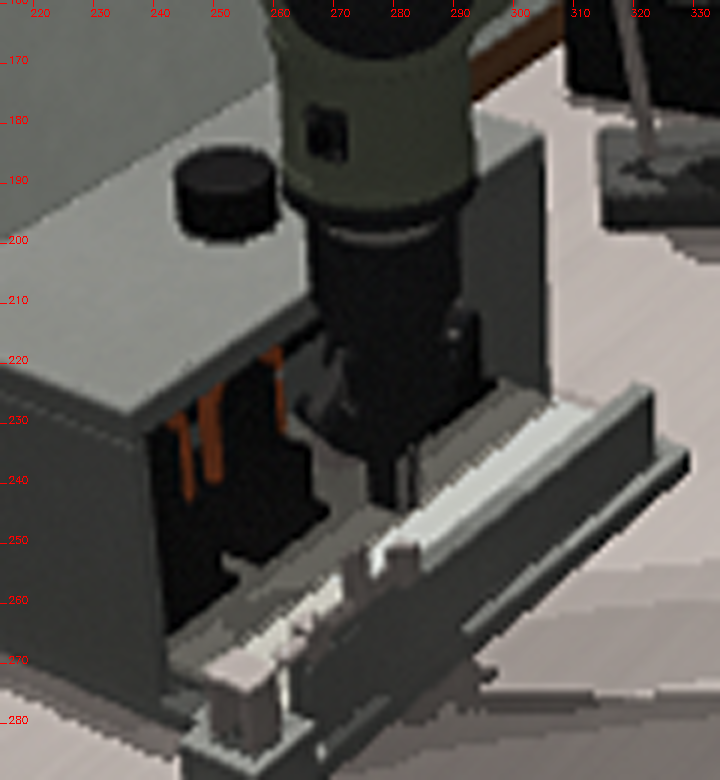

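Gripper hovers above the bracket, right of the knob. Lower to about 0.091 and push left.

```bash
python3 -m pendant '[[12,0,0,0],[11,0,0,0],[0,0,0,0]]'; python3 plan.py; python3 -m pendant '[[0,6,0,0],[0,6,0,0],[0,6,0,0],[0,5,0,0]]'; python3 plan.py; python3 - <<'E'
from look import *
S=shot('side','s17.png'); crop(S['img'],215,190,315,290,7,'c29.png')
E
```

```text
clock: 41.95
position: [0.6273, 0.088, 0.089]
tool_rot: [-2.981, 1.569, -2.998]
force: [-0.3, 0.5, -0.4]
grip_width: 0.0001
t41.95 tcp [627.3  88.   89. ] jaw 89.0 toolx [-0.002 -0.    -1.   ] F [-0.3  0.5 -0.4] gw 0.1 q [ 0.27  0.83 -0.79  1.65  0.7   0.96  0.77]
clock: 42.45
position: [0.6283, 0.1116, 0.0902]
tool_rot: [-0.505, 1.571, -0.522]
force: [0.3, -2.4, 0.6]
grip_width: 0.0002
t42.45 tcp [628.3 111.6  90.2] jaw 89.0 toolx [ 0. -0. -1.] F [ 0.3 -2.4  0.6] gw 0.2 q [ 0.23  0.83 -0.79  1.64  0.7   0.97  0.74]
```

View pics/c29.png

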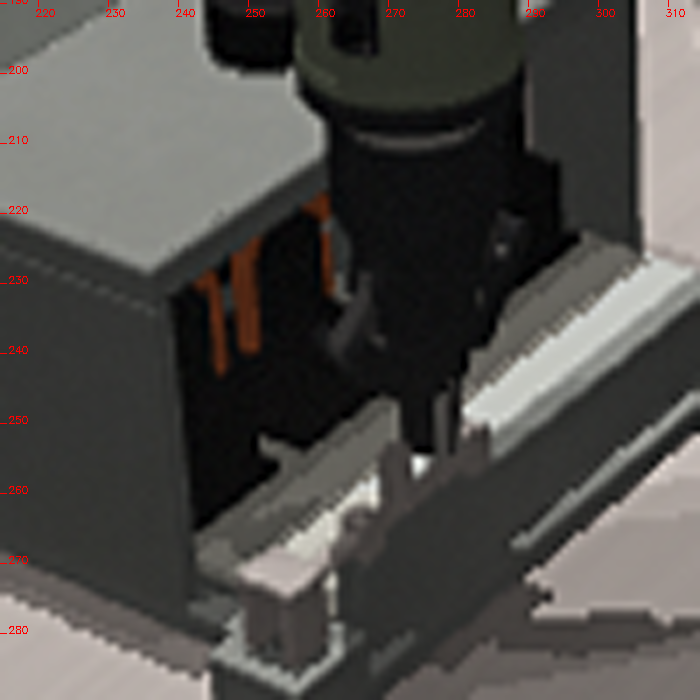

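Contact: -2.4 N in y, and the knob is moving, 273 → 270.5. Push on towards the stop.

```bash
python3 -m pendant '[[0,5,0,0],[0,5,0,0],[0,5,0,0],[0,5,0,0]]'; python3 plan.py; python3 -m pendant '[[0,3,0,0],[0,3,0,0]]'; python3 -m pendant '[[0,2,0,0],[0,2,0,0]]'; python3 -m pendant '[[0,2,0,0],[0,1,0,0]]'
```

```text
clock: 43.0
position: [0.6287, 0.1315, 0.0902]
tool_rot: [0.157, 1.571, 0.14]
force: [0.9, -3.4, -0.1]
grip_width: 0.0002
t43.00 tcp [628.7 131.5  90.2] jaw 89.0 toolx [ 0.  0. -1.] F [ 0.9 -3.4 -0.1] gw 0.2 q [ 0.2   0.84 -0.79  1.63  0.7   0.98  0.72]
clock: 43.25
position: [0.6288, 0.1373, 0.0901]
tool_rot: [-0.11, 1.571, -0.128]
force: [1.0, -2.5, 0.9]
grip_width: 0.0001
clock: 43.5
position: [0.6288, 0.1412, 0.0901]
tool_rot: [-0.336, 1.571, -0.354]
force: [1.9, -1.9, 1.0]
grip_width: 0.0002
clock: 43.75
position: [0.6289, 0.1433, 0.09]
tool_rot: [-1.646, 1.569, -1.664]
force: [2.1, -8.3, 2.0]
grip_width: -0.0002
```

```bash
python3 -m pendant '[[0,1.5,0,0]]'; python3 -m pendant '[[0,1.5,0,0],[0,0,0,0]]'; python3 -m pendant '[[0,-3,0,0],[0,-8,0,0],[0,-10,0,0],[0,-5,0,0],[-50,0,0,0],[-55,0,0,0],[-20,0,-10,0],[0,0,0,0],[0,0,0,0]]'; python3 plan.py; python3 - <<'E'
from look import *
S=shot('side','s18.png'); crop(S['img'],190,180,340,300,5,'c30.png')
T=shot('top','t18.png'); crop(T['img'],195,140,335,240,5,'c31.png')
E
```

```text
clock: 43.88
position: [0.629, 0.1438, 0.0899]
tool_rot: [-1.686, 1.568, -1.705]
force: [0.8, -14.7, 3.4]
grip_width: 0.0003
clock: 44.12
position: [0.629, 0.144, 0.0898]
tool_rot: [-1.723, 1.566, -1.742]
force: [1.5, -16.6, 5.8]
grip_width: -0.0
clock: 45.25
position: [0.618, 0.1209, 0.2139]
tool_rot: [-2.723, 1.569, -2.74]
force: [-1.3, -0.7, -1.0]
grip_width: 0.0
t45.25 tcp [618.  120.9 213.9] jaw 89.0 toolx [-0.001 -0.001 -1.   ] F [-1.3 -0.7 -1. ] gw 0.0 q [ 0.27  0.69 -0.88  1.57  0.56  1.16  0.81]
```

View pics/c30.png

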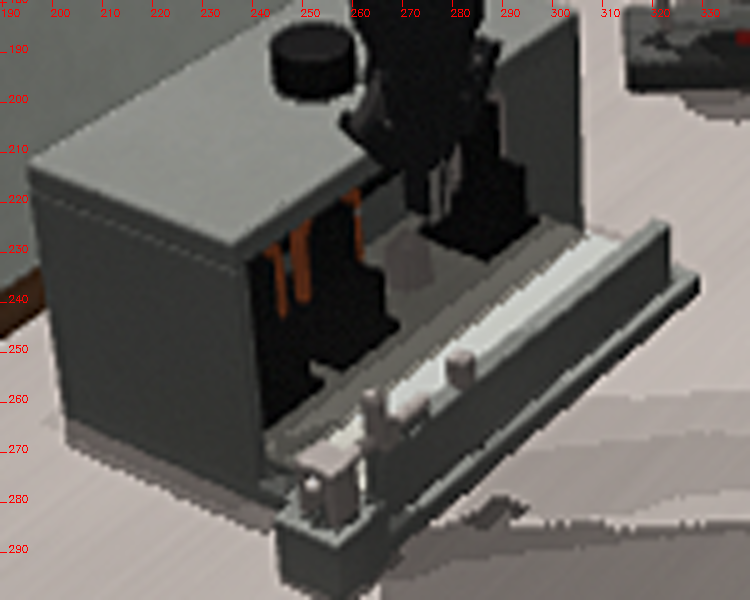

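View pics/c31.png

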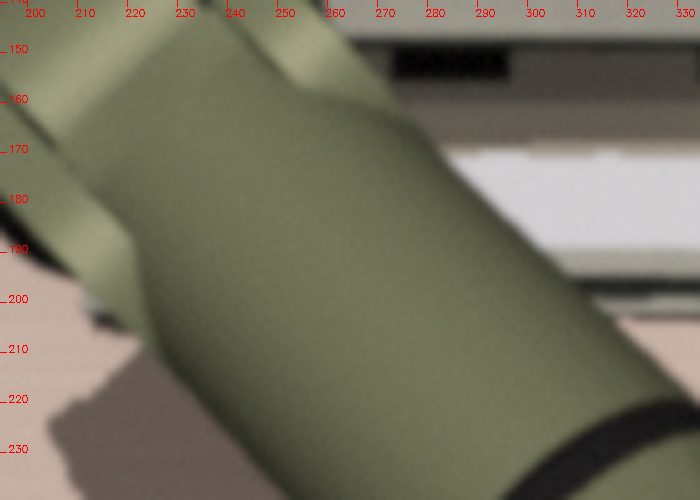

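The rod's end shows through the keeper at (251,277), and the knob top is at (263.5,258.5). Pull the arm clear and measure the knob travel from both cameras.

```bash
python3 -m pendant '[[0,-40,-30,0],[0,-40,-30,0],[0,-40,-30,0],[0,-40,-30,0],[0,-20,-20,0],[0,0,0,0],[0,0,0,0],[0,0,0,0]]'; python3 plan.py; python3 - <<'E'
from look import *
S=shot('side','s19.png'); T=shot('top','t19.png'); crop(T['img'],195,140,335,240,5,'c32.png')
print(atz(S,263.5,258.5,.102),atz(S,273.3,252,.102))
E
```

```text
clock: 46.35
position: [0.4758, -0.0553, 0.2149]
tool_rot: [1.659, 1.57, 1.643]
force: [0.3, 1.1, 0.1]
grip_width: 0.0001
t46.35 tcp [475.8 -55.3 214.9] jaw 89.1 toolx [-0.     0.001 -1.   ] F [0.3 1.1 0.1] gw 0.1 q [ 0.75  0.46 -0.98  1.96  0.46  0.97  1.09]
[0.6394404  0.16369334 0.102     ] [0.63479708 0.12031931 0.102     ]
```

View pics/c32.png

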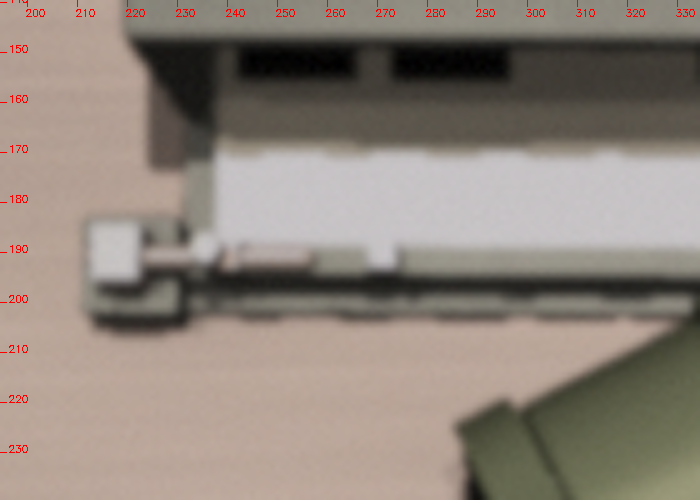

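View pics/t19.png

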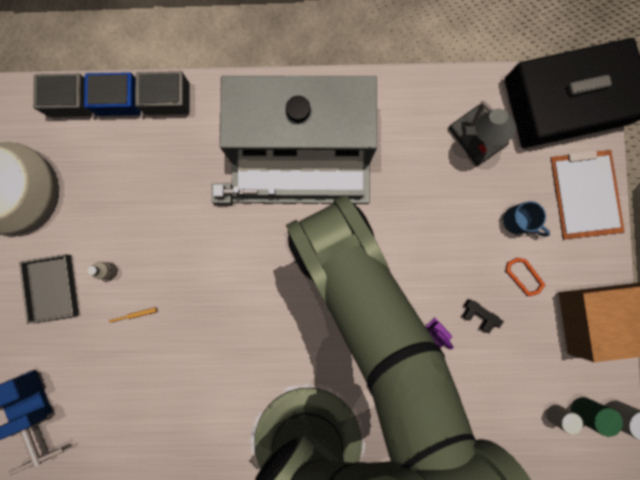

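View pics/s19.png

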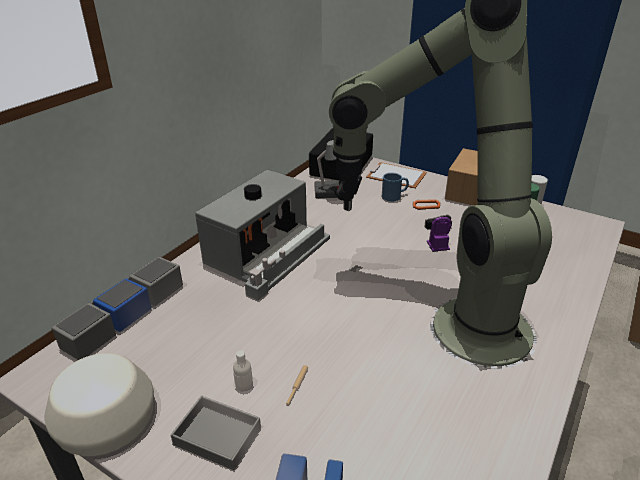

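Knob moved about 42–43 mm from an initial of about 7 mm, so the bolt is near 49 mm, at the hard stop. The drawer is still home and the robot is clear of everything.

```bash
python3 -c "
from workcell import job_done
print(job_done())"
```

```text
the job is handed in; nothing more can be done
None
```

The job is done and handed in, at about 46 s on the robot's clock. No verdict is reported back, so this rests on my own checks.

- **Holders:** Three were on the bench, two orange and one chrome. The chrome one is on spigot 3 and the orange ones on spigots 1 and 0. I pressed each with 30–37 N until it stopped within about 0.3 mm of the height expected for full seating. The side view put their flanges at deck height to within 1–2 px, once that camera's own offset of about 1 px is allowed for.
- **Drawer:** I pushed it over the detent (peak about 9.5 N) onto a hard stop. It was still home in the last pictures.
- **Bolt:** I slid it to a hard stop at about 17 N. The knob moved about 42–43 mm from a start of about 7 mm, so I estimate 49 mm of its 50 mm. The rod shows through the keeper.
- **Other things:** The gauge block, punch, loose carabiner, bottle, mug and the purple look-alike show no visible movement, judged by eye from the last pictures. The arm is clear of everything.

No check failed. The weaker ones:
- **Camera agreement:** The two cameras' sight lines missed each other by 1–5 mm. I relied on relative pixel offsets and contact forces where that mattered.
- **Holders at the end:** I did not re-measure them inside the hood after closing the drawer. In the pictures they stand upright.

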